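# Sort tuning slides and load the parts washer

## Robot

A 6-joint arm with a two-finger parallel gripper is mounted at the origin on the work surface. World frame = base frame: x ahead of the robot, y to its left, z up, the work surface at z = 0. Lengths are in m, angles in rad, forces in N, time in s.
With the tool pointing down it reaches from about 0.275 to 0.75 m from the base axis. Payload 10.2 kg.
Tool frame: the origin (TCP) lies at the very end of the fingers, on their centre line; the grasp point (between the pads) lies 19 mm behind it; z points along the fingers, y is the line along which they close (so a half turn about z gives the same grasp; the last joint's range is limited). The gripper opens to 88 mm and grips with 3 to 60 N. Pads are 18 mm wide; open, the fingers measure 123 mm over their backs; the gripper's body (75 mm by 187 mm) begins 45 mm behind the grasp point.
Start: joints at [-1.512, 0.313, 1.498, -0, 1.331, -0.223], TCP at [0.146, -0.504, 0.215] pointing down, gripper open.
Joint ranges: [-2.94, 2.94], [-0.97, 2.17], [0.19, 2.56], [-1.23, 4.37], [0.02, 3.11], [-2.88, 2.88]. Speed limits (rad/s): [2.39, 2.39, 3.01, 3.14, 3.14, 3.14].

## Interface

Orientations are given as a unit quaternion [x, y, z, w].
In Python, from rig import readout, imaging, order gives the robot as it stands. The module is installed in compiled form; this text tells all that it offers.
- The arm moves only by the tool carry_out, never from a script. Its argument "series" is a list that holds one entry, the list of rows, each a list of 7 numbers: the closure, from 0 (fully open) to 1 (shut), then the shift along the world's x, y, z in units of 40 mm (1.0 is 40 mm), then the turn, a rotation vector about the world's x, y, z in units of 0.1 rad (1.0 is 0.1 rad). In form: [[[fingers, x, y, z, wx, wy, wz], ...]]. A call has 1 to 20 rows; each row shifts and turns the commanded pose from where the row before left it; what a row does not reach is not made up. A row lasts 1/8 s, in which the tool goes at most 62.5 mm and 10.7 degrees, less where a joint would pass 70% of its speed; a pose out of reach is approached as far as the arm can. A call with a number of a shift or a turn outside -1 to 1 is refused whole. A call with a gripper value outside its range is refused whole. The fingers move at their own pace and stop on an object; "grip_force" is the grip in N (left out, the last holds). Time passes only in rows, so rows that do not move let the fingers close. It gives the time, the measured TCP pose, the force, the opening and the grip force at its end, in the units of the state.
- readout.get_state(): the state, without advancing time (a new reading comes with each control period).
- imaging.get_image(name): name is "scene" or "top" or "wrist"; returns the picture (400x640x3 uint8, red, green, blue); there is no depth.
- imaging.camera_info(name): a dict with "camera_matrix" (3x3 intrinsics, pixels), "R" (3x3) and "t" (3): a world point X has camera coordinates R X + t. Camera axes: x right, y down, z forward; pixel columns grow to the right and rows downward; lengths in m; the calibration is good to about 2 mm. The wrist camera is an equidistant fisheye: a pixel r from the principal point sees the ray r / f radians off the axis. A picture is of the moment at which its call begins: read the wrist's pose just before it. camera_info takes no time and is no camera call; for the wrist camera it gives the pose at the moment of the call.
- order.close_job(): hands the job in; it is judged then, once.
The state is a dict: "clock": time; "joint_pos": joint angles; "qd": joint speeds; "tau": joint torques, N m; "eef_pos": TCP position; "tool_rot": TCP orientation; "force": force on the tool from outside, world axes, zero at the start; "ft_torque": the same for the moment, N m; "width": finger opening in m; "grip_force": force on a finger pad.
Only numpy, scipy, OpenCV 4.12 (cv2) and the standard library are available. Lean on these libraries where they do the work, as an engineer would, in place of code of your own. Each camera call takes 0.05 s, during which the arm holds its last target. There are 200 camera calls.

## Task

Free the parts washer's carriage by turning its clamp knob, and pull the carriage fully out. Sort the tuning slides on the felt pad: lay every good one flat in the carriage tray, side by side and not on top of each other, and put every one that carries a reject clip into the grey side bin. Then push the loaded carriage fully home, turn the clamp knob back until it locks, and leave everything else on the bench alone.

Things in the scene. Friction and masses are not known exactly. Their poses are not given: they have to be found in the camera images.
- good1: good tuning slide lying flat: a U of 14 mm tube, x -53 to +49 mm, 66 mm wide (y), bow at +x, open legs to -x. An upright pull tab on its cross brace is 10 mm thick (x), 26 mm wide (y), top 56 mm above the underside. 120 g. Origin: underside below the tab, the balance point; z up through the tab. Starts on the felt pad (4 mm thick). May be absent
- good2: good tuning slide lying flat: a U of 14 mm tube, x -53 to +49 mm, 66 mm wide (y), bow at +x, open legs to -x. An upright pull tab on its cross brace is 10 mm thick (x), 26 mm wide (y), top 56 mm above the underside. 120 g. Origin: underside below the tab, the balance point; z up through the tab. Starts on the felt pad (4 mm thick). May be absent
- good3: good tuning slide lying flat: a U of 14 mm tube, x -53 to +49 mm, 66 mm wide (y), bow at +x, open legs to -x. An upright pull tab on its cross brace is 10 mm thick (x), 26 mm wide (y), top 56 mm above the underside. 120 g. Origin: underside below the tab, the balance point; z up through the tab. Starts on the felt pad (4 mm thick). May be absent
- reject1: reject: a tuning slide of the same shape and frame as the good ones, marked by a steel spring clip on its bow (34 mm wide, 16 mm long, wings up to 36 mm high, centred at x +44 mm); pull tab and origin as on the good ones. May be absent
- reject2: reject: a tuning slide of the same shape and frame as the good ones, marked by a steel spring clip on its bow (34 mm wide, 16 mm long, wings up to 36 mm high, centred at x +44 mm); pull tab and origin as on the good ones. May be absent
- reject3: reject: a tuning slide of the same shape and frame as the good ones, marked by a steel spring clip on its bow (34 mm wide, 16 mm long, wings up to 36 mm high, centred at x +44 mm); pull tab and origin as on the good ones. May be absent
- bin: open grey reject bin, fixed: outside 210 (x) x 150 (y) x 80 mm high, walls and floor 4 mm; origin at the centre of its underside on the bench
- washer: fixed blue parts washer; origin on the bench under the tray centre of the fully pulled-out carriage, which runs out along its +y. A low hood, roof 112 mm above the bench, spans x -162 to +162 mm and ends at y -135 mm; it covers most of the tray when home and is clear of it when out
- tray (a point): centre of the carriage tray's inner floor, 21 mm above the bench; axes as the washer's, moves with the carriage. Floor 280 mm (x) by 125 mm (y), walls 29 mm high above it. Room for three slides side by side, length along y, about 85 mm apart along x
- handle (a point): middle of the carriage's handle: a black horizontal bar of 16 mm diameter, 120 mm long along x, 88 mm above the bench and 105 mm in front (+y) of the tray centre, on two posts 50 mm either side of the middle
- carriage (a joint): how far the carriage is pulled out, in m: 0 fully home under the hood, 0.17 fully out at its stop. Rubs with about 2 N and stays where left
- knob_grip (a point): point on the clamp knob's upright axis, 78 mm above the bench, in the middle of its black bar grip: 14 mm thick, 56 mm long, from 58 to 92 mm above the bench. The bar lies along this frame's y, which is the washer's y at joint value 0; the frame turns with the knob
- knob (a joint): angle of the clamp knob in rad, growing clockwise seen from above: 0 locked (the steel dog under the grip stands in front of a lug on the carriage), 1.57 fully free, at its stop. The carriage can pass above about 1.2. Turns with 0.1 N m and stays where left. Can be turned back only with the carriage home or fully out
- oil: bystander, to be left alone: upright white oil bottle, 38 mm across, 110 mm tall; origin at the centre of its underside
- mouthpiece: bystander, to be left alone: brass mouthpiece standing cup down, 37 mm across, 85 mm tall; origin at the centre of its underside
- driver: bystander, to be left alone: screwdriver lying on the bench, 190 mm long
- bell_ring: bystander, to be left alone: flat brass ring, 90 mm across, 12 mm high
- pad_tin: bystander, to be left alone: open aluminium tin, 72 mm across, 45 mm tall
- cork_block: bystander, to be left alone: cork block 70 x 45 x 28 mm
Things that resemble listed ones, but are neither listed nor needed, are in the scene too. Leave any green or red look-alike of the reject2 alone.

How it is judged:
On the way, in this order (a step that is already met when the one before it is completed fails the run):
1. the clamp knob is turned free (value of joint knob above 1.15 rad and value of joint carriage below 0.03 m), for 0.2 s.
2. the carriage is pulled out (value of joint carriage above 0.15 m), for 0.2 s.
3. with the carriage out, the good slides lie flat in its tray and the rejects are in the bin (value of joint carriage above 0.14 m and x of good1 in the frame of tray between -0.14 and 0.14 m and y of good1 in the frame of tray between -0.0625 and 0.0625 m and z of good1 in the frame of tray between -0.006 and 0.012 m and angle between each of good1, good2, good3's own z axis and vertical below 0.2 rad and x of good2 in the frame of tray between -0.14 and 0.14 m and y of good2 in the frame of tray between -0.0625 and 0.0625 m and z of good2 in the frame of tray between -0.006 and 0.012 m and x of good3 in the frame of tray between -0.14 and 0.14 m and y of good3 in the frame of tray between -0.0625 and 0.0625 m and z of good3 in the frame of tray between -0.006 and 0.012 m and x of reject1 in the frame of bin between -0.101 and 0.101 m and y of reject1 in the frame of bin between -0.071 and 0.071 m and z of each of reject1, reject2, reject3 in the frame of bin below 0.08 m and x of reject2 in the frame of bin between -0.101 and 0.101 m and y of reject2 in the frame of bin between -0.071 and 0.071 m and x of reject3 in the frame of bin between -0.101 and 0.101 m and y of reject3 in the frame of bin between -0.071 and 0.071 m), for 0.2 s.
4. the carriage is pushed home (value of joint carriage below 0.008 m), for 0.2 s.
5. the clamp knob is turned back to lock the carriage (value of joint carriage below 0.008 m and value of joint knob below 0.25 rad), for 0.2 s.
At the end, for the whole second after the job is handed in: Carriage within 8 mm of fully home and the clamp knob within 0.25 rad of locked; every good slide lies flat (within 0.2 rad, underside within 12 mm of the tray floor) inside the carriage tray; every reject slide lies inside the bin, its origin below the rim (all of step 5 and x of good1 in the frame of tray between -0.14 and 0.14 m and y of good1 in the frame of tray between -0.0625 and 0.0625 m and z of good1 in the frame of tray between -0.006 and 0.012 m and angle between each of good1, good2, good3's own z axis and vertical below 0.2 rad and x of good2 in the frame of tray between -0.14 and 0.14 m and y of good2 in the frame of tray between -0.0625 and 0.0625 m and z of good2 in the frame of tray between -0.006 and 0.012 m and x of good3 in the frame of tray between -0.14 and 0.14 m and y of good3 in the frame of tray between -0.0625 and 0.0625 m and z of good3 in the frame of tray between -0.006 and 0.012 m and x of reject1 in the frame of bin between -0.101 and 0.101 m and y of reject1 in the frame of bin between -0.071 and 0.071 m and z of each of reject1, reject2, reject3 in the frame of bin below 0.08 m and x of reject2 in the frame of bin between -0.101 and 0.101 m and y of reject2 in the frame of bin between -0.071 and 0.071 m and x of reject3 in the frame of bin between -0.101 and 0.101 m and y of reject3 in the frame of bin between -0.071 and 0.071 m); the robot touches nothing.
It fails at once if one of the bystanders is moved more than 40 mm (distance of any of oil, mouthpiece, driver, bell_ring, pad_tin, cork_block from where it was at the start of the episode above 0.04 m).
Of good1, good2, good3 only 2 to 3 are there at a start; the rules pass over those that are not, and their reading is None.
Of reject1, reject2, reject3 only 2 to 3 are there at a start; the rules pass over those that are not, and their reading is None.
At some moment in a run one of good1, good2, good3, reject1, reject2, reject3 may be knocked a few centimetres aside while the robot is not near it.
Once in a run the grip may slacken for a moment while it holds something.
It also fails if it takes over 208 s, if anything falls off the work surface, if the arm or the gripper's body presses on something with over 40 N, if the wrist force passes 120 N, or if a joint passes its speed limit or range.

## Working session

There is one attempt and no reset: what is moved stays moved. The work goes in short steps, Python scripts to look and compute and a tool call to move; the robot and the scene stay as the last step left them, time stands still between calls to the robot, and variables do not carry over. Pictures are saved under pics/ and viewed, at most 14 in all, crops included, and the job is handed in when it is done.

Besides the shell and the picture viewer there is one more tool, called by a JSON object that holds its "api" and its "payload", one argument or row to a line. carry_out: Moves the arm, as the interface text tells. Shifts and turns lie within -1 to 1; 1 stands for 40 mm of shift or 0.1 rad of turn. Its arguments: {"type":"object","properties":{"series":{"type":"array","items":{"type":"array","items":{"type":"array","items":{"type":"number","minimum":-1,"maximum":1}}}},"grip_force":{"type":"number"}},"required":["series"]}

```bash
mkdir -p pics
python3 - <<'E'
from rig import readout, imaging
import cv2
for n in ("top","scene"):
    im=imaging.get_image(n); cv2.imwrite(f"pics/{n}0.png",im[:,:,::-1])
    c=imaging.camera_info(n); print(n,c)
print(readout.get_state())
E
```

```text
top {'camera_matrix': array([[495.045664  ,   0.        , 330.04843384],
       [  0.        , 495.045664  , 202.69485177],
       [  0.        ,   0.        ,   1.        ]]), 'R': array([[ 0.02289606, -0.99967958,  0.01079384],
       [-0.99462626, -0.02386806, -0.10074187],
       [ 0.10096722, -0.00842925, -0.99485404]]), 't': array([0.0929489 , 0.46707334, 1.51208848])}
scene {'camera_matrix': array([[408.37963152,   0.        , 311.77978261],
       [  0.        , 408.37963152, 196.16553331],
       [  0.        ,   0.        ,   1.        ]]), 'R': array([[ 0.83347223,  0.55254936,  0.00364002],
       [ 0.30180416, -0.44970722, -0.84064122],
       [-0.46285882,  0.70174969, -0.54158018]]), 't': array([-4.35161226e-01,  1.23292146e-03,  1.44177032e+00])}
{'clock': 0.1, 'joint_pos': array([-1.51240035e+00,  3.13379397e-01,  1.49831074e+00, -7.29472139e-06,
        1.33100141e+00, -2.23376739e-01]), 'qd': array([ 0.00057855, -0.0004693 , -0.00042483,  0.00108961, -0.00105593,
        0.00028541]), 'tau': array([ 2.44299627e-03, -4.02815580e+01, -2.52646905e+01,  6.95888232e-02,
        3.42647836e-02, -5.69229553e-05]), 'eef_pos': array([ 0.1459653 , -0.50406124,  0.21404477]), 'tool_rot': array([ 9.90091650e-01,  1.40421586e-01,  4.17422015e-05, -5.47870197e-04]), 'force': array([-0.4343047 , -0.92291787, -0.59039521]), 'ft_torque': array([ 0.02626143,  0.05145591, -0.02884706]), 'grip_force': 0.0, 'width': 0.08826557500835781}
```

View pics/top0.png

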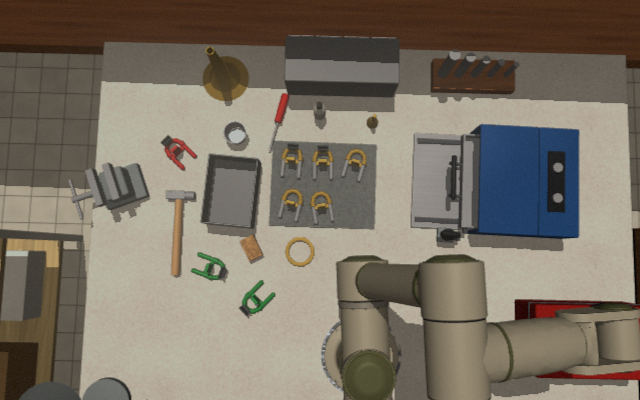

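View pics/scene0.png

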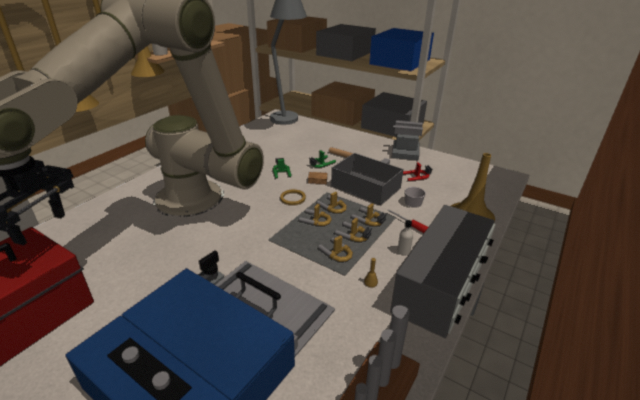

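The top view shows five slides on the pad, near (291,157), (322,157), (355,160), (291,203) and (321,204). The knob is at (450,233), the handle at (453,178), the bin at (231,190) and the washer at (525,180). A red look-alike is at (178,150) and green ones are at (210,267) and (257,298). I'll enlarge the pad and the knob next.

```bash
cat > h.py <<'E'
import numpy as np, cv2
from rig import readout, imaging
def ray(cam,u,v):
    c=imaging.camera_info(cam); K=c["camera_matrix"]; R=c["R"]; t=c["t"]
    a=(u-K[0,2])/K[0,0]; b=(v-K[1,2])/K[1,1]
    if cam=="wrist":
        r=np.hypot(a,b); d=np.array([a/r*np.sin(r),b/r*np.sin(r),np.cos(r)]) if r>1e-9 else np.array([0,0,1.])
    else: d=np.array([a,b,1.])
    return -R.T@t, R.T@d
def onz(cam,u,v,z):
    o,d=ray(cam,u,v); return (o+d*(z-o[2])/d[2])
def proj(cam,X):
    c=imaging.camera_info(cam); K=c["camera_matrix"]; p=c["R"]@np.asarray(X,float)+c["t"]
    return K[0,0]*p[0]/p[2]+K[0,2], K[1,1]*p[1]/p[2]+K[1,2]
E
python3 - <<'E'
from h import *
im=cv2.imread("pics/top0.png")
a=cv2.resize(im[135:235,265:385],None,fx=6,fy=6,interpolation=cv2.INTER_CUBIC)
cv2.imwrite("pics/crop_pad.png",a)
b=cv2.resize(im[120:245,400:590],None,fx=4.2,fy=4.2,interpolation=cv2.INTER_CUBIC)
cv2.imwrite("pics/crop_w.png",b)
E
```

```text
(no output)
```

View pics/crop_pad.png

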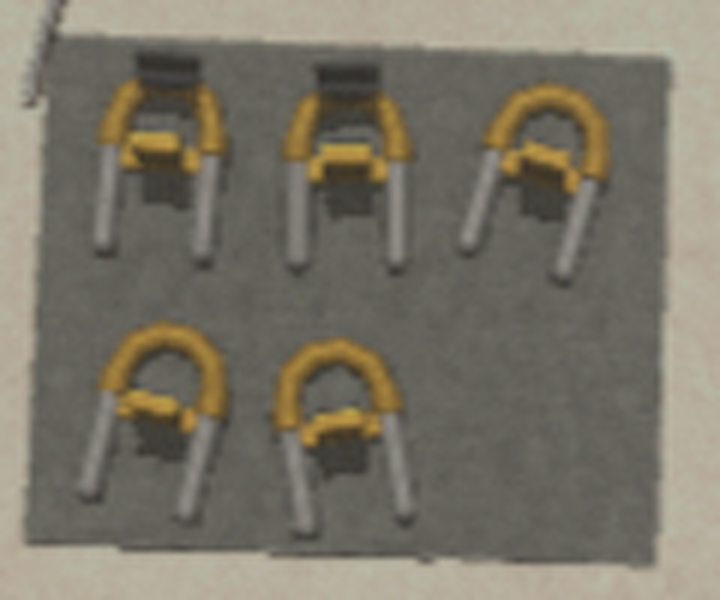

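View pics/crop_w.png

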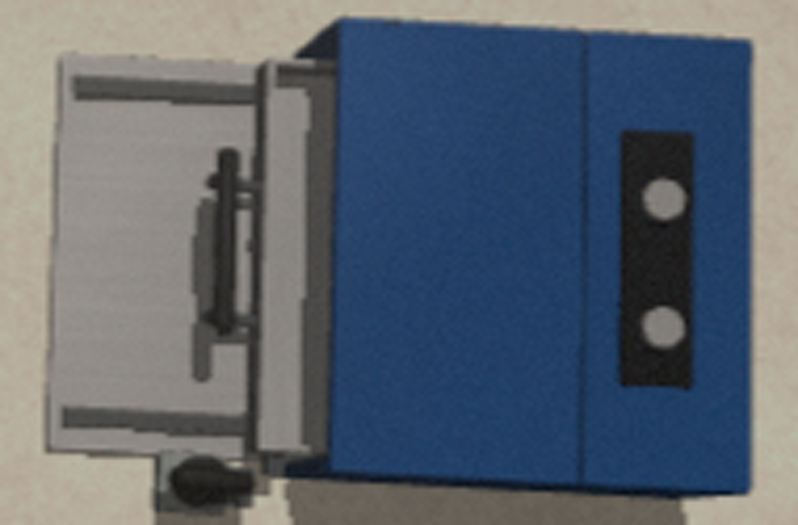

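The crop shows two slides with a dark clip on the bow, at crop (168,70) and (347,78), so those are the rejects at (291,157) and (322,157). The other three, (355,160), (291,203) and (321,204), are plain and good. The red and green look-alikes lie off the pad. Next I'll compute positions.

Run:
```python
from h import *
np.set_printoptions(precision=4,suppress=True)
P=lambda u,v,z:onz("top",265+u/6,135+v/6,z)[:2]
S={"R1":[(104,248),(204,258),(158,138)],"R2":[(298,262),(397,264),(347,150)],"G1":[(468,245),(563,278),(545,152)],
"G2":[(90,492),(186,516),(150,397)],"G3":[(306,530),(405,517),(340,417)]}
for k,(a,b,t) in S.items():
    A=P(*a,.011);B=P(*b,.011);d=B-A; n=np.array([-d[1],d[0]])/np.linalg.norm(d)  # d: left->right, bow dir
    if n[0]<0:n=-n
    print(k,"legs span",np.linalg.norm(d),"yaw",np.degrees(np.arctan2(n[1],n[0])),"orig from legs",(A+B)/2+n*.047,"tabtop",P(*t,.06))
W=lambda u,v,z:onz("top",400+u/4.2,120+v/4.2,z)
h1=W(229,152,.09);h2=W(227,330,.09);print("handle",h1,h2,(h1+h2)/2,np.linalg.norm(h1-h2))
c1=W(340,20,.112);c2=W(332,470,.112);print("hood",c1,c2,np.linalg.norm(c1-c2),"ang",np.degrees(np.arctan2(*(c1-c2)[[1,0]])))
print("knob",W(205,478,.092),W(215,480,.08))
# triangulate knob
o1,d1=ray("top",400+212/4.2,120+480/4.2);o2,d2=ray("scene",208,260)
s=np.linalg.lstsq(np.c_[d1,-d2],o2-o1,rcond=None)[0];print("tri",o1+d1*s[0],o2+d2*s[1])
for p in [(203,190),(207,188)]:pass
im=cv2.imread("pics/scene0.png")
cv2.imwrite("pics/cs.png",np.hstack([cv2.resize(im[235:335,170:290],(600,500),interpolation=2)]))
for p in [(207,220),(250,227),(260,157),(215,155)]: print("bin corner",onz("top",*p,.08))
```

```text
R1 legs span 0.05257934596740383 yaw -4.363419283587757 orig from legs [0.5904 0.2256] tabtop [0.5952 0.2254]
R2 legs span 0.05182296316797989 yaw 0.23585598366839683 orig from legs [0.5878 0.1281] tabtop [0.5914 0.1292]
G1 legs span 0.05265860708804771 yaw -17.957093303988973 orig from legs [0.5884 0.0255] tabtop [0.5929 0.0284]
G2 legs span 0.051388801233923316 yaw -12.691172792125439 orig from legs [0.4577 0.2231] tabtop [0.4628 0.2254]
G3 legs span 0.05179559289835963 yaw 8.840179318773597 orig from legs [0.4508 0.1276] tabtop [0.4549 0.1294]
handle [ 0.6072 -0.2659  0.09  ] [ 0.4792 -0.2642  0.09  ] [ 0.5432 -0.2651  0.09  ] 0.12807488677537351
hood [ 0.6997 -0.3393  0.112 ] [ 0.3807 -0.3312  0.112 ] 0.3191609726853438 ang -1.4517456872840862
knob [ 0.3739 -0.2479  0.092 ] [ 0.3732 -0.258   0.08  ]
tri [ 0.3733 -0.2564  0.078 ] [ 0.3729 -0.2568  0.0781]
bin corner [0.3986 0.4682 0.08  ]
bin corner [0.3809 0.34   0.08  ]
bin corner [0.5921 0.3182 0.08  ]
bin corner [0.5948 0.4536 0.08  ]
```

View pics/cs.png

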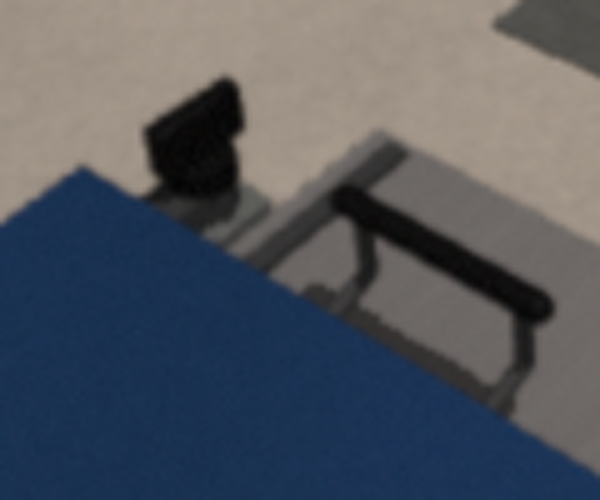

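The crop shows the knob bar clearly, along the washer's y, with its top from (150,130) to (235,85). The carriage handle runs from (340,195) to (545,310). I'll move above the knob and check with the wrist camera.

{"api": "carry_out", "payload": {
  "series": [
    [[0.4, 0.44, 0.48, 0, 0, 0, 0.97], [0.4, 0.44, 0.48, 0, 0, 0, 0.97], [0.4, 0.44, 0.48, 0, 0, 0, 0.97], [0.4, 0.44, 0.48, 0, 0, 0, 0.97], [0.4, 0.44, 0.48, 0, 0, 0, 0.97], [0.4, 0.44, 0.48, 0, 0, 0, 0.97], [0.4, 0.44, 0.48, 0, 0, 0, 0.97], [0.4, 0.44, 0.48, 0, 0, 0, 0.97], [0.4, 0.44, 0.48, 0, 0, 0, 0.97], [0.4, 0.44, 0.48, 0, 0, 0, 0.97], [0.4, 0.44, 0.48, 0, 0, 0, 0.97], [0.4, 0.44, 0.48, 0, 0, 0, 0.97], [0.4, 0.44, 0.48, 0, 0, 0, 0.97], [0.4, 0, 0, 0, 0, 0, 0], [0.4, 0, 0, 0, 0, 0, 0], [0.4, 0, 0, 0, 0, 0, 0]]
  ],
  "grip_force": 20
}}

```text
clock: 2.1
eef_pos: [0.3743, -0.2553, 0.2144]
tool_rot: [0.718, 0.696, -0.0, -0.0]
force: [-0.2, -0.5, -0.1]
width: 0.0527
grip_force: 0.0
```

```bash
cat >> h.py <<'E'
def tcp():
    from scipy.spatial.transform import Rotation as Ro
    s=readout.get_state(); M=Ro.from_quat(s["tool_rot"]).as_matrix()
    print("t",round(s["clock"],2),"tcp",np.round(s["eef_pos"],4),"yaw",round(float(np.degrees(np.arctan2(M[1,0],M[0,0]))),2),"tilt",round(float(np.degrees(np.arccos(-M[2,2]))),2),"w",round(s["width"],4),"g",round(s["grip_force"],1),"F",np.round(s["force"],1),"j",np.round(s["joint_pos"],2))
    return s
def projw(X):
    c=imaging.camera_info("wrist");K=c["camera_matrix"];p=c["R"]@np.asarray(X,float)+c["t"]
    th=np.arctan2(np.hypot(p[0],p[1]),p[2]);ph=np.arctan2(p[1],p[0])
    return K[0,0]*th*np.cos(ph)+K[0,2],K[1,1]*th*np.sin(ph)+K[1,2]
E
python3 - <<'E'
from h import *
for p in [(200,261),(216.4,251.4)]: print("bar end",onz("scene",*p,.092))
tcp(); print(imaging.camera_info("wrist")["camera_matrix"][0])
im=imaging.get_image("wrist").copy()
print(projw([.373,-.256,.085]))
cv2.imwrite("pics/w1.png",im[:,:,::-1])
E
```

```text
bar end [ 0.37191427 -0.28071991  0.092     ]
bar end [ 0.37975427 -0.23132665  0.092     ]
t 2.1 tcp [ 0.3743 -0.2553  0.2144] yaw 88.29 tilt 0.01 w 0.0527 g 0.0 F [-0.2 -0.5 -0.1] j [-0.86  0.15  1.7  -0.    1.29 -0.83]
[309.70691629   0.         323.16635516]
(np.float64(322.533824423079), np.float64(184.29281915685408))
```

View pics/w1.png

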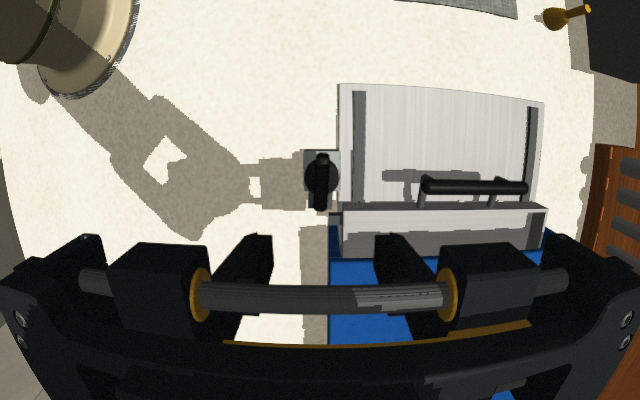

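The wrist view shows the knob bar from (321,153) to (321,209), centred near (321,181). That matches the triangulated position of (0.373,-0.256). I'll descend and grip.

{"api": "carry_out", "payload": {
  "series": [
    [[0.4, 0, 0, -0.63, 0, 0, 0], [0.4, 0, 0, -0.63, 0, 0, 0], [0.4, 0, 0, -0.63, 0, 0, 0], [0.4, 0, 0, -0.63, 0, 0, 0], [0.4, 0, 0, -0.63, 0, 0, 0], [0.4, 0, 0, -0.63, 0, 0, 0], [0.4, 0, 0, 0, 0, 0, 0], [1, 0, 0, 0, 0, 0, 0], [1, 0, 0, 0, 0, 0, 0], [1, 0, 0, 0, 0, 0, 0], [1, 0, 0, 0, 0, 0, 0], [1, 0, 0, 0, 0, 0, 0]]
  ],
  "grip_force": 25
}}

```text
clock: 3.65
eef_pos: [0.3726, -0.2547, 0.0635]
tool_rot: [0.716, 0.698, -0.002, -0.002]
force: [-16.6, -2.5, 10.2]
width: 0.0134
grip_force: 24.7
```

{"api": "carry_out", "payload": {
  "series": [
    [[1, -0.05, 0, 0, 0, 0, -0.97], [1, 0, 0, 0, 0, 0, -0.97], [1, 0, 0, 0, 0, 0, -0.97], [1, 0, 0, 0, 0, 0, -0.97], [1, 0, 0, 0, 0, 0, -0.97], [1, 0, 0, 0, 0, 0, -0.97], [1, 0, 0, 0, 0, 0, -0.97], [1, 0, 0, 0, 0, 0, -0.97], [1, 0, 0, 0, 0, 0, -0.97], [1, 0, 0, 0, 0, 0, -0.97], [1, 0, 0, 0, 0, 0, -0.97], [1, 0, 0, 0, 0, 0, -0.97], [1, 0, 0, 0, 0, 0, -0.97], [1, 0, 0, 0, 0, 0, -0.97], [1, 0, 0, 0, 0, 0, -0.97], [1, 0, 0, 0, 0, 0, -0.97], [1, 0, 0, 0, 0, 0, 0], [1, 0, 0, 0, 0, 0, 0], [1, 0, 0, 0, 0, 0, 0]]
  ]
}}

```text
clock: 6.02
eef_pos: [0.3721, -0.2544, 0.0636]
tool_rot: [1.0, -0.004, -0.001, -0.0]
force: [-5.1, 0.9, 5.0]
width: 0.0131
grip_force: 24.8
```

```bash
python3 -c "
from h import *
s=tcp();print(s['ft_torque'])"
```

```text
t 6.03 tcp [ 0.3721 -0.2544  0.0636] yaw -0.51 tilt 0.1 w 0.0131 g 24.8 F [-5.1  0.9  5. ] j [-0.86  0.35  1.9  -0.    0.9   0.72]
[0.28022809 0.84556333 0.0386608 ]
```

{"api": "carry_out", "payload": {
  "series": [
    [[0.4, 0, 0, 0, 0, 0, 0], [0.4, 0, 0, 0, 0, 0, 0], [0.4, 0, 0, 0, 0, 0, 0], [0.4, 0, 0, 0.8, 0, 0, 0], [0.4, 0, 0, 0.8, 0, 0, 0], [0.4, 0.2, 0, 0.8, 0, 0, 0], [0.4, 0.7, -0.04, 0, 0, 0, 0], [0.4, 0.7, -0.04, 0, 0, 0, 0], [0.4, 0.7, -0.04, 0, 0, 0, 0], [0.4, 0.7, -0.04, 0, 0, 0, -0.1], [0.4, 0.7, -0.05, 0, 0, 0, -0.1], [0.4, 0.5, -0.05, 0, 0, 0, 0], [0.4, 0.0, 0, -0.55, 0, 0, 0], [0.4, 0, 0, -0.55, 0, 0, 0], [0.4, 0, 0, -0.55, 0, 0, 0], [0.4, 0, 0, -0.55, 0, 0, 0], [0.4, 0, 0, 0, 0, 0, 0]]
  ]
}}

```text
clock: 8.15
eef_pos: [0.5401, -0.2646, 0.0699]
tool_rot: [1.0, -0.015, -0.001, -0.001]
force: [-0.2, -0.2, 0.3]
width: 0.0529
grip_force: 0.0
```

{"api": "carry_out", "payload": {
  "series": [
    [[1, 0, 0, 0, 0, 0, 0], [1, 0, 0, 0, 0, 0, 0], [1, 0, 0, 0, 0, 0, 0], [1, 0, 0, 0, 0, 0, 0], [1, 0, 0, 0, 0, 0, 0]]
  ]
}}

```text
clock: 8.78
eef_pos: [0.5409, -0.2643, 0.0717]
tool_rot: [1.0, -0.015, 0.0, -0.001]
force: [0.8, 10.2, 8.5]
width: 0.0047
grip_force: 5.4
```

Run:
```python
from h import *
tcp()
a=imaging.get_image("wrist");b=imaging.get_image("scene")
cv2.imwrite("pics/w2.png",np.hstack([cv2.resize(a,(440,275)),cv2.resize(b[200:340,150:330],(360,275),interpolation=2)])[:,:,::-1])
```

```text
t 8.78 tcp [ 0.5409 -0.2643  0.0717] yaw -1.68 tilt 0.1 w 0.0047 g 5.4 F [ 0.8 10.2  8.5] j [-0.65  0.62  1.42  0.    1.1   0.95]
```

View pics/w2.png

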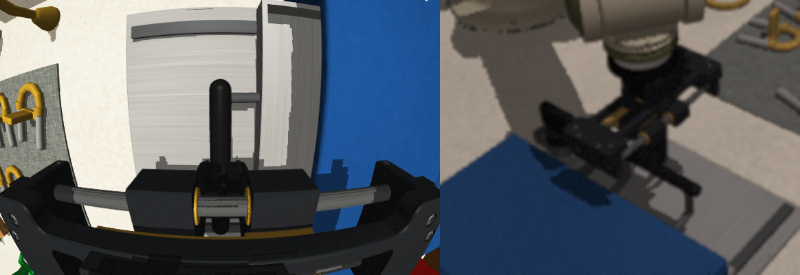

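The wrist view (left) shows the bar at (220,130), running in between the fingers. The 4.7 mm width says the pads are not seated on it. I'll reopen, go a little lower and grip again.

{"api": "carry_out", "payload": {
  "series": [
    [[0.4, 0, 0, 0, 0, 0, 0], [0.4, 0, 0, 0, 0, 0, 0], [0.4, 0, 0, -0.15, 0, 0, 0], [0.4, 0, 0, 0, 0, 0, 0], [1, 0, 0, 0, 0, 0, 0], [1, 0, 0, 0, 0, 0, 0], [1, 0, 0, 0, 0, 0, 0]]
  ]
}}

```text
clock: 9.75
eef_pos: [0.5417, -0.267, 0.0714]
tool_rot: [1.0, -0.014, 0.002, 0.003]
force: [-15.1, 3.0, 43.6]
width: 0.0126
grip_force: 22.0
```

{"api": "carry_out", "payload": {
  "series": [
    [[1, 0, 0, 0, 0, 0, 0], [1, 0, 0, 0, 0, 0, 0]]
  ]
}}

```text
clock: 10.0
eef_pos: [0.5417, -0.2643, 0.0713]
tool_rot: [1.0, -0.014, 0.002, 0.0]
force: [-14.5, 15.6, 49.8]
width: 0.0005
grip_force: 25.2
```

Run:
```python
from h import *
np.set_printoptions(precision=4,suppress=True)
for a,b in [((454.5,156.5),(278.5,296)),((454,198.2),(239,273.5))]:
    o1,d1=ray("top",*a);o2,d2=ray("scene",*b)
    s=np.linalg.lstsq(np.c_[d1,-d2],o2-o1,rcond=None)[0];print("tri",o1+d1*s[0],o2+d2*s[1])
print(projw([.602,-.266,.09]),projw([.602,-.266,.063]))
a=imaging.get_image("wrist");b=imaging.get_image("scene")
cv2.imwrite("pics/w3.png",np.hstack([cv2.resize(a[90:400,200:440],(440,568),interpolation=2),cv2.resize(b[240:340,180:240],(340,568),interpolation=2)])[:,:,::-1])
```

```text
tri [ 0.6059 -0.2654  0.0918] [ 0.6067 -0.2647  0.0918]
tri [ 0.48   -0.2634  0.0926] [ 0.4835 -0.2602  0.0922]
(np.float64(322.149482173635), np.float64(130.686900871646)) (np.float64(322.30023644243335), np.float64(128.21842735926742))
```

View pics/w3.png

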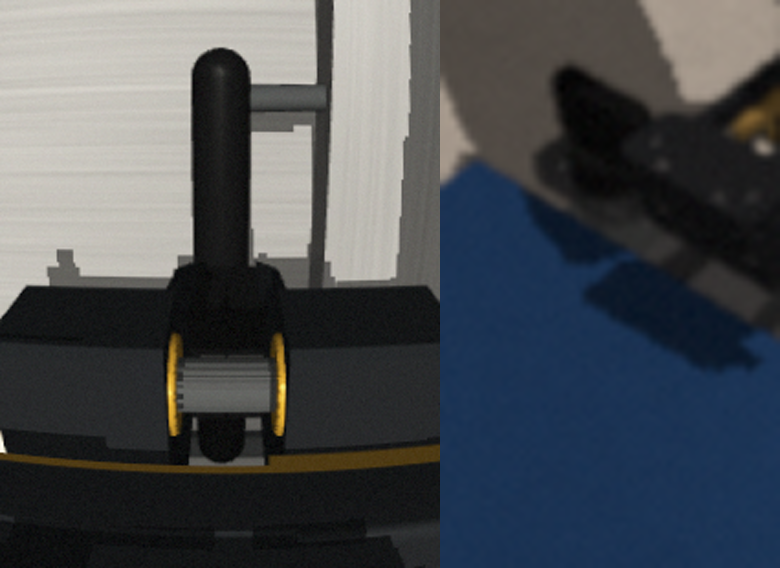

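The w3 crop shows the bar at (222,150) passing between the fingers. The squeeze is pushing the tool upward. Gripping isn't needed: with the fingers straddling the bar loosely I can pull it against about 2 N of friction.

{"api": "carry_out", "payload": {
  "series": [
    [[0.7, 0, 0, 0.05, 0, 0, 0], [0.7, 0, 0, 0, 0, 0, 0], [0.7, 0, 0, 0, 0, 0, 0], [0.7, 0, 0, 0, 0, 0, 0]]
  ]
}}

```text
clock: 10.6
eef_pos: [0.5415, -0.2672, 0.0717]
tool_rot: [1.0, -0.015, 0.002, 0.002]
force: [-10.6, -1.7, 29.6]
width: 0.0262
grip_force: 15.3
```

{"api": "carry_out", "payload": {
  "series": [
    [[0.7, 0, 0.3, 0, 0, 0, 0], [0.7, 0, 0.3, 0, 0, 0, 0], [0.7, 0, 0.3, 0, 0, 0, 0], [0.7, 0, 0, 0, 0, 0, 0]]
  ]
}}

```text
clock: 11.1
eef_pos: [0.5426, -0.2298, 0.0716]
tool_rot: [1.0, -0.014, 0.003, 0.002]
force: [-5.1, 2.4, 30.3]
width: 0.0267
grip_force: 15.1
```

Run:
```python
from h import *
tcp(); a=imaging.get_image("wrist"); cv2.imwrite("pics/w4.png",cv2.convertScaleAbs(cv2.resize(a,(800,500)),alpha=1.6)[:,:,::-1])
```

```text
t 11.1 tcp [ 0.5426 -0.2298  0.0716] yaw -1.64 tilt 0.39 w 0.0267 g 15.1 F [-5.1  2.4 30.3] j [-0.6   0.59  1.47  0.    1.07  1.  ]
```

View pics/w4.png

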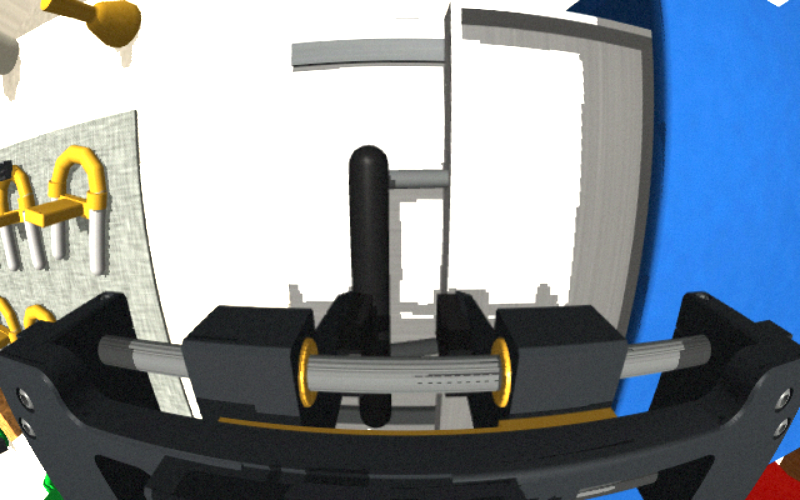

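Run:
```python
from h import *
np.set_printoptions(precision=4,suppress=True)
for z in (.06,.075,.09): print(z,onz("wrist",296,160,z),onz("wrist",299,300,z), onz("wrist",295,118,z))
c=imaging.camera_info("wrist");print("cam",-c["R"].T@c["t"])
s=tcp()["eef_pos"]
for dy in(-.013,.013): print(projw(s+[0.009,dy,0]))
t=imaging.get_image("top");cv2.imwrite("pics/t4.png",t[:,:,::-1])
b=imaging.get_image("scene")
cv2.imwrite("pics/w5.png",np.hstack([cv2.resize(t[120:245,390:590],(400,250),interpolation=2),cv2.resize(b[220:320,160:320],(400,250),interpolation=2)])[:,:,::-1])
```

```text
0.06 [ 0.5844 -0.2155  0.06  ] [ 0.4869 -0.2118  0.06  ] [ 0.6094 -0.216   0.06  ]
0.075 [ 0.5865 -0.2169  0.075 ] [ 0.4971 -0.2135  0.075 ] [ 0.6094 -0.2173  0.075 ]
0.09 [ 0.5887 -0.2182  0.09  ] [ 0.5072 -0.2151  0.09  ] [ 0.6095 -0.2186  0.09  ]
cam [ 0.6104 -0.2319  0.2424]
t 11.15 tcp [ 0.5426 -0.23    0.0717] yaw -1.65 tilt 0.39 w 0.0264 g 15.2 F [-4.7  2.2 30.3] j [-0.6   0.59  1.47  0.    1.07  1.  ]
(np.float64(344.31792718469455), np.float64(217.36427600190382))
(np.float64(299.8030169372022), np.float64(218.66286234441304))
```

View pics/w5.png

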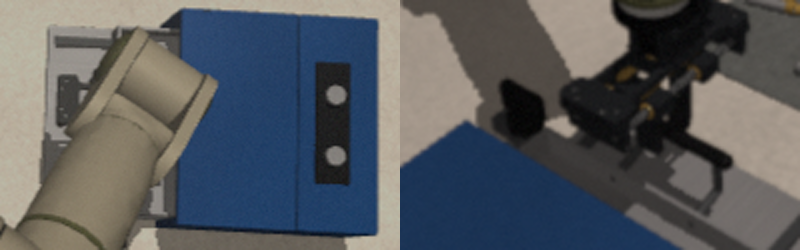

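The w5 scene half shows the gripper over the bar at about (690,145). The wrist view suggests the fingertips rest on top of the bar. I'll check where the fingertips really are compared with the reported TCP.

Run:
```python
from h import *
s=readout.get_state()["eef_pos"]
for dz in (0,.01,.02,.025,.03):
    print(dz,[tuple(np.round(projw(s+[dx,dy,dz]),1)) for dx in(.009,-.009) for dy in(.013,.0305)], "top",np.round(proj("top",s+[0,0,dz]),1),"scene",np.round(proj("scene",s+[0,0,dz]),1))
a=imaging.get_image("wrist")
cv2.imwrite("pics/w6.png",cv2.convertScaleAbs(cv2.resize(a[150:330,220:420],(800,600),interpolation=2)[:, :, ::-1],alpha=3,beta=20))
```

```text
0 [(np.float64(299.8), np.float64(218.7)), (np.float64(270.3), np.float64(219.4)), (np.float64(301.4), np.float64(246.7)), (np.float64(272.9), np.float64(247.2))] top [441.2 178.1] scene [266.5 282. ]
0.01 [(np.float64(298.6), np.float64(224.6)), (np.float64(267.5), np.float64(225.3)), (np.float64(300.4), np.float64(253.9)), (np.float64(270.3), np.float64(254.3))] top [442.  177.6] scene [266.2 279. ]
0.02 [(np.float64(297.2), np.float64(231.2)), (np.float64(264.4), np.float64(231.8)), (np.float64(299.2), np.float64(261.8)), (np.float64(267.6), np.float64(262.1))] top [442.8 177.1] scene [266. 276.]
0.025 [(np.float64(296.4), np.float64(234.8)), (np.float64(262.7), np.float64(235.4)), (np.float64(298.5), np.float64(266.1)), (np.float64(266.1), np.float64(266.4))] top [443.2 176.9] scene [265.9 274.5]
0.03 [(np.float64(295.6), np.float64(238.6)), (np.float64(260.9), np.float64(239.2)), (np.float64(297.9), np.float64(270.6)), (np.float64(264.5), np.float64(270.8))] top [443.6 176.6] scene [265.8 272.9]
```

View pics/w6.png

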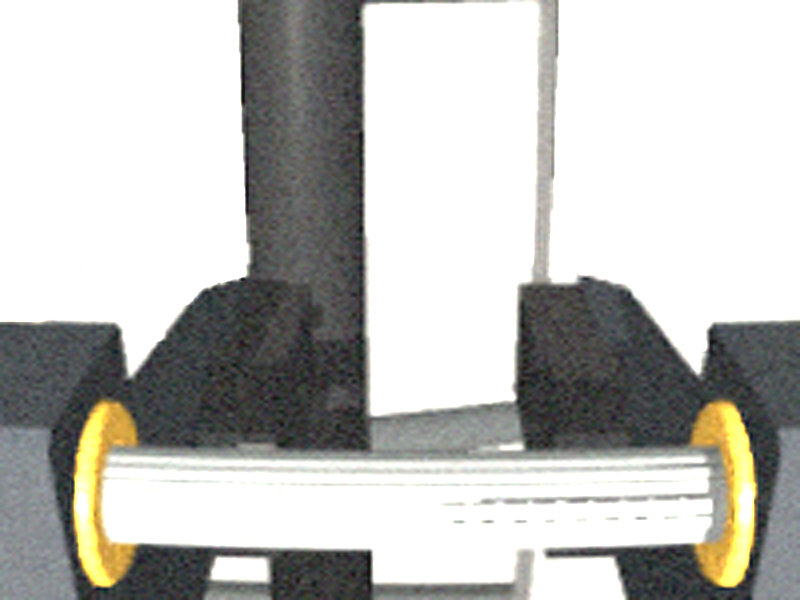

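The enlarged crop shows the left fingertip at (260,290) lying over the bar's left half (245–365). So the finger rode up on the bar. I'll lift, open, re-centre on the bar and descend deeper.

{"api": "carry_out", "payload": {
  "series": [
    [[0.7, 0, 0, 0.5, 0, 0, 0], [0.4, 0, 0, 0.5, 0, 0, 0], [0.4, 0, 0.15, 0, 0, 0, 0], [0.4, 0, 0.15, 0, 0, 0, 0], [0.4, 0, 0, -0.4, 0, 0, 0], [0.4, 0, 0, -0.4, 0, 0, 0], [0.4, 0, 0, -0.3, 0, 0, 0], [0.4, 0, 0, -0.2, 0, 0, 0], [0.4, 0, 0, 0, 0, 0, 0]]
  ]
}}

```text
clock: 12.42
eef_pos: [0.5406, -0.217, 0.0547]
tool_rot: [1.0, -0.015, -0.0, -0.0]
force: [0.9, 0.1, 0.1]
width: 0.0528
grip_force: 0.0
```

{"api": "carry_out", "payload": {
  "series": [
    [[0.75, 0, 0, 0, 0, 0, 0], [0.75, 0, 0, 0, 0, 0, 0], [0.75, 0, 0, 0, 0, 0, 0], [0.75, 0, 0, 0, 0, 0, 0]]
  ],
  "grip_force": 10
}}

```text
clock: 12.92
eef_pos: [0.5408, -0.2171, 0.0555]
tool_rot: [1.0, -0.015, 0.0, 0.0]
force: [0.3, 0.2, 0.4]
width: 0.022
grip_force: 0.0
```

{"api": "carry_out", "payload": {
  "series": [
    [[1, 0, 0, 0, 0, 0, 0], [1, 0, 0, 0, 0, 0, 0], [1, 0, 0, 0, 0, 0, 0]]
  ]
}}

```text
clock: 13.3
eef_pos: [0.5408, -0.217, 0.0554]
tool_rot: [1.0, -0.015, -0.0, -0.0]
force: [-0.1, 2.2, 1.5]
width: 0.0154
grip_force: 10.0
```

Now it grips properly, at 15.4 mm. Pulling it out.

{"api": "carry_out", "payload": {
  "series": [
    [[1, 0.01, 0.3, 0, 0, 0, 0], [1, 0.01, 0.4, 0, 0, 0, 0], [1, 0.01, 0.4, 0, 0, 0, 0], [1, 0.01, 0.4, 0, 0, 0, 0], [1, 0.01, 0.4, 0, 0, 0, 0], [1, 0.01, 0.4, 0, 0, 0, 0], [1, 0.01, 0.4, 0, 0, 0, 0], [1, 0.01, 0.2, 0, 0, 0, 0], [1, 0, 0.1, 0, 0, 0, 0], [1, 0, 0.06, 0, 0, 0, 0], [1, 0, 0, 0, 0, 0, 0]]
  ]
}}

```text
clock: 14.68
eef_pos: [0.5445, -0.094, 0.0554]
tool_rot: [1.0, -0.015, 0.001, -0.0]
force: [5.6, -0.3, -1.7]
width: 0.0157
grip_force: 10.0
```

{"api": "carry_out", "payload": {
  "series": [
    [[1, 0, 0.08, 0, 0, 0, 0], [1, 0, 0, 0, 0, 0, 0], [0.4, 0, -0.08, 0, 0, 0, 0], [0.4, 0, 0, 0, 0, 0, 0], [0.4, 0, 0, 0, 0, 0, 0], [0.4, 0, 0, 0.9, 0, 0, 0], [0.4, 0, 0, 0.9, 0, 0, 0], [0.4, 0, 0.1, 0.9, 0, 0, 1], [0.4, 0, 0.5, 0.9, 0, 0, 1], [0.4, 0, 0.5, 0.9, 0, 0, 1], [0.4, -0.1, 0.5, 0, 0, 0, 1], [0.4, -0.1, 0.5, 0, 0, 0, 1], [0.4, -0.1, 0.5, 0, 0, 0, 1], [0.4, -0.1, 0.5, 0, 0, 0, 1], [0.4, -0.1, 0.5, 0, 0, 0, 1], [0.4, -0.1, 0.5, 0, 0, 0, 1], [0.4, -0.1, 0.5, 0, 0, 0, 1], [0.4, 0, 0.5, 0, 0, 0, 1], [0.4, 0, 0.4, 0, 0, 0, 1], [0.4, 0, 0, 0, 0, 0, 1]]
  ]
}}

```text
clock: 17.18
eef_pos: [0.5155, 0.1265, 0.2352]
tool_rot: [0.803, 0.595, -0.0, -0.0]
force: [-0.1, -0.7, 0.3]
width: 0.0526
grip_force: 0.0
```

{"api": "carry_out", "payload": {
  "series": [
    [[0.4, 0, 0, 0, 0, 0, 1], [0.4, 0, 0, 0, 0, 0, 1], [0.4, 0, 0, 0, 0, 0, 0.8], [0.4, 0, 0, 0, 0, 0, 0], [0.4, 0, 0, 0, 0, 0, 0]]
  ]
}}

```text
clock: 17.8
eef_pos: [0.5159, 0.1254, 0.2353]
tool_rot: [0.715, 0.699, -0.0, -0.0]
force: [0.7, -0.4, -0.5]
width: 0.0528
grip_force: 0.0
```

Run:
```python
from h import *
np.set_printoptions(precision=4,suppress=True)
tcp()
im=imaging.get_image("wrist"); t=imaging.get_image("top"); s=imaging.get_image("scene")
cv2.imwrite("pics/w7.png",im[:,:,::-1]);cv2.imwrite("pics/t7.png",t[:,:,::-1]);cv2.imwrite("pics/s7.png",s[:,:,::-1])
S={"R1":(.5904,.2256),"R2":(.5878,.1281),"G1":(.5884,.0255),"G2":(.4577,.2231),"G3":(.4508,.1276)}
for k,p in S.items(): print(k,"wrist px tab top",np.round(projw([*p,.06]),1),"base",np.round(projw([*p,.011]),1))
cv2.imwrite("pics/v7.png",np.vstack([im[:,:,::-1][:300],cv2.resize(t[120:245,390:590],(640,300))[:, :, ::-1]]))
```

```text
t 17.8 tcp [0.5159 0.1254 0.2353] yaw 88.77 tilt 0.01 w 0.0528 g 0.0 F [ 0.7 -0.4 -0.5] j [0.02 0.31 1.44 0.   1.39 0.04]
R1 wrist px tab top [388.8  85.8] base [380.9  89. ]
R2 wrist px tab top [386.3 171.1] base [378.9 164.2]
G1 wrist px tab top [383.5 252.4] base [377.3 237.2]
G2 wrist px tab top [269.3  90. ] base [276.   92.8]
G3 wrist px tab top [267.1 174. ] base [273.7 166.7]
```

View pics/v7.png

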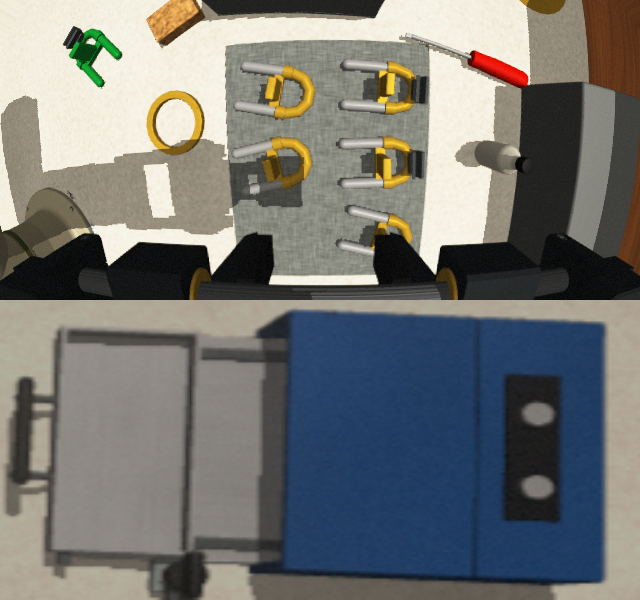

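The upper half shows all five slides undisturbed, with rejects at (405,90) and (400,165) and goods at (280,90), (285,160) and (385,235). The lower half shows the carriage fully out. Now I'll check the height scale of the arm frame against the pad corners.

Run:
```python
from h import *
np.set_printoptions(precision=4,suppress=True)
a=onz("wrist",226,45,.004);b=onz("wrist",430,38,.004)
A=onz("top",269.7,225.3,.004);B=onz("top",272.5,140.8,.004)
print("pad wrist",a,b,np.linalg.norm(a-b),"top",A,B,np.linalg.norm(A-B))
w=cv2.imread("pics/w7.png");t=cv2.imread("pics/t7.png");s=cv2.imread("pics/s7.png")
for n,im in(("wrist",w),("top",t),("scene",s)):
    h=cv2.cvtColor(im,cv2.COLOR_BGR2HSV)
    m=cv2.inRange(h,(15,110,90),(32,255,255))
    N,_,st,ce=cv2.connectedComponentsWithStats(m)
    print(n,[(list(map(int,st[i])),np.round(ce[i],1)) for i in range(1,N) if st[i][4]>25])
S={"R1":(.5904,.2256),"R2":(.5878,.1281),"G1":(.5884,.0255),"G2":(.4577,.2231),"G3":(.4508,.1276)}
for k,p in S.items(): print(k,"scene top",np.round(proj("scene",[*p,.06]),1),"base",np.round(proj("scene",[*p,.011]),1))
m=np.hstack([cv2.resize(s[185:265,300:390],(400,356),interpolation=2),cv2.resize(w[130:220,330:430],(400,356),interpolation=2)])
cv2.imwrite("pics/z7.png",m)
```

```text
pad wrist [0.3907 0.2942 0.004 ] [0.6611 0.2998 0.004 ] 0.2704560985276951 top [0.3913 0.2904 0.004 ] [0.6599 0.291  0.004 ] 0.26856691414080397
wrist [([147, 0, 54, 42, 1262], array([171.6,  16.8])), ([520, 0, 46, 14, 461], array([544.3,   5.3])), ([378, 61, 39, 35, 545], array([394.9,  75.5])), ([265, 65, 50, 54, 1407], array([289.3,  92.5])), ([147, 91, 58, 64, 1372], array([174.8, 122.2])), ([377, 94, 38, 21, 398], array([395.7, 104.5])), ([262, 136, 50, 53, 1182], array([287.8, 160.5])), ([375, 136, 37, 53, 907], array([392. , 162.1])), ([377, 214, 35, 30, 405], array([397. , 226.1])), ([190, 275, 10, 46, 160], array([192.6, 298.7])), ([448, 276, 10, 45, 153], array([453.8, 298.7]))]
top [([206, 47, 9, 8, 29], array([209.6,  50.6])), ([204, 82, 21, 19, 178], array([213.8,  91.6])), ([231, 84, 15, 16, 147], array([237.3,  90.9])), ([282, 148, 9, 15, 70], array([285.7, 155.3])), ([356, 149, 10, 18, 95], array([361.1, 157.3])), ([282, 189, 12, 16, 93], array([287.2, 196.8])), ([172, 200, 10, 75, 448], array([176.3, 237.7])), ([241, 235, 22, 26, 284], array([250.9, 247.5])), ([6, 23
[... 1410 characters left out ...]
 42], array([ 44.9, 132.4])), ([20, 134, 19, 8, 35], array([ 29.6, 138.6])), ([478, 154, 13, 38, 102], array([484.6, 174.5])), ([280, 190, 25, 14, 101], array([293.7, 194.9])), ([328, 199, 18, 14, 108], array([337.6, 206.9])), ([365, 210, 14, 16, 78], array([371.9, 218.7])), ([319, 212, 12, 13, 67], array([325.8, 217.7])), ([350, 233, 14, 8, 56], array([355.7, 237.3])), ([331, 235, 22, 26, 216], array([341.4, 250.4])), ([370, 270, 7, 17, 92], array([372.8, 279.1]))]
R1 scene top [369.1 204.9] base [367.9 217.4]
R2 scene top [353.6 219.7] base [352.7 232.6]
G1 scene top [336.4 237.5] base [335.8 250.8]
G2 scene top [332.8 192.7] base [332.4 205. ]
G3 scene top [315.4 205.5] base [315.2 218.1]
```

View pics/z7.png

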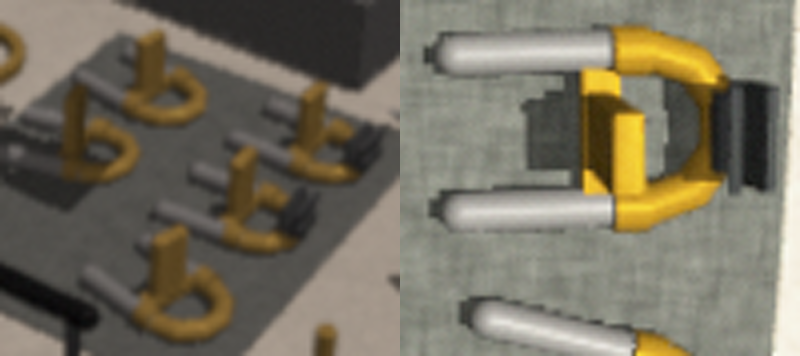

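The left crop shows the upright tabs clearly, and the right one shows R2's tab top at crop (628,153), wrist px (387,168.7), which matches the prediction. I'll grip across the 26 mm tab width to stay clear of the oil bottle. Next I'll refine the positions.

Run:
```python
from h import *
np.set_printoptions(precision=4,suppress=True)
print("R2 tab",onz("wrist",387,168.7,.06))
w=cv2.imread("pics/w7.png");h=cv2.cvtColor(w,cv2.COLOR_BGR2HSV)
m=cv2.inRange(h,(15,110,225),(35,255,255))
N,L,st,ce=cv2.connectedComponentsWithStats(m)
for i in range(1,N):
    if st[i][4]>40 and 250<ce[i][0]<430 and ce[i][1]<260:
        r=cv2.minAreaRect(np.argwhere(L==i)[:,::-1].astype(np.float32)); print(st[i],ce[i],r, onz("wrist",*ce[i],.06)[:2])
for z in(.088,.063): print("handle end",z,proj("scene",[.606,-.095,z]))
print("oil",onz("top",320,119,0),"mouth",onz("top",372,126,0))
t=cv2.imread("pics/top0.png");g=cv2.cvtColor(t,cv2.COLOR_BGR2HSV)
roi=cv2.inRange(g[140:240,190:272],(0,0,0),(180,80,125));
cs=max(cv2.findContours(roi,0,1)[0],key=cv2.contourArea);q=cv2.approxPolyDP(cs,4,True)[:,0]+[190,140];print(q.tolist())
for p in q: print(onz("top",*map(float,p),.08)[:2],onz("top",*map(float,p),0)[:2])
```

```text
R2 tab [0.5886 0.1309 0.06  ]
[389  66  23  12  65] [400.2615  69.6923] ((400.2545166015625, 69.9626693725586), (23.73501205444336, 4.375993728637695), 25.34617805480957) [0.604  0.2446]
[288  72  24  41 140] [304.4786  91.6357] ((300.80194091796875, 93.32029724121094), (19.77872657775879, 40.74417495727539), 8.530765533447266) [0.4967 0.2193]
[387  73   8  21 135] [390.4889  83.237 ] ((390.57586669921875, 83.08965301513672), (6.643638610839844, 20.180051803588867), 4.763641834259033) [0.5924 0.2286]
[267  78   8  21 114] [270.5351  87.9649] ((270.3918762207031, 87.64865112304688), (5.918363571166992, 20.2210750579834), 9.462322235107422) [0.4591 0.2253]
[378  97   9   6  46] [382.0217  99.587 ] ((382.0, 99.5), (5.0, 8.0), 90.0) [0.5825 0.2097]
[386 104  24   6  70] [397.0429 106.3429] ((397.568115234375, 106.5895004272461), (4.366479873657227, 23.14234733581543), 86.42366790771484) [0.5997 0.2024]
[282 141  27  30 113] [300.177  151.4071] ((298.1595458984375, 151.67250061035156), (37.0080680847168, 12.694787979125977), 50.59933853149414) [0.49   0.1524]
[385 141  24  10  89] [396.35
[... 369 characters left out ...]
628906, 180.32901000976562), (3.97009539604187, 22.80259895324707), 75.25643920898438) [0.5985 0.1172]
[389 219  21  17  71] [399.3803 224.0986] ((400.2693176269531, 225.2773895263672), (25.59229850769043, 6.482817649841309), 36.38435363769531) [0.6064 0.0627]
handle end 0.088 (np.float64(318.7038578234948), np.float64(255.79555984479663))
handle end 0.063 (np.float64(318.5804139233686), np.float64(263.127210665934))
oil [0.7356 0.142  0.    ] mouth [ 0.717  -0.0249  0.    ]
[[209, 154], [201, 222], [208, 232], [254, 236], [259, 160]]
[0.5974 0.4717] [0.6131 0.491 ]
[0.3923 0.4856] [0.3968 0.5057]
[0.3632 0.4635] [0.3661 0.4824]
[0.3545 0.3272] [0.3569 0.3386]
[0.5829 0.3209] [0.5977 0.332 ]
```

{"api": "carry_out", "payload": {
  "series": [
    [[0.45, -0.115, 0, -0.24, 0, 0, -1], [0.45, -0.115, 0, -0.24, 0, 0, -1], [0.45, -0.115, 0, -0.24, 0, 0, -1], [0.45, -0.115, 0, -0.24, 0, 0, -1], [0.45, -0.115, 0, -0.24, 0, 0, -1], [0.45, -0.115, 0, -0.24, 0, 0, -1], [0.45, -0.115, 0, -0.24, 0, 0, -1], [0.45, -0.115, 0, -0.24, 0, 0, -1], [0.45, -0.115, 0, -0.24, 0, 0, -1], [0.45, -0.115, 0, -0.24, 0, 0, -1], [0.45, -0.115, 0, -0.24, 0, 0, -1], [0.45, -0.115, 0, -0.24, 0, 0, -1], [0.45, -0.115, 0.03, -0.24, 0, 0, -1], [0.45, -0.115, 0.03, -0.24, 0, 0, -1], [0.45, 0, 0, 0, 0, 0, 0], [0.45, 0, 0, 0, 0, 0, 0]]
  ]
}}

```text
clock: 19.95
eef_pos: [0.452, 0.1277, 0.1013]
tool_rot: [0.997, 0.076, 0.0, 0.0]
force: [1.2, -0.8, 0.1]
width: 0.0485
grip_force: 0.0
```

Run:
```python
from h import *
s=tcp();im=imaging.get_image("wrist");cv2.imwrite("pics/w8.png",im[:,:,::-1])
h=cv2.cvtColor(im,cv2.COLOR_RGB2HSV);m=cv2.inRange(h,(15,110,60),(35,255,255))
N,L,st,ce=cv2.connectedComponentsWithStats(m)
p=s["eef_pos"]
print("pred tab",[np.round(projw([.4515+a,.128+b,.06]),1) for a in(-.005,.005) for b in(-.013,.013)])
for i in range(1,N):
    if st[i][4]>60: print(st[i],ce[i])
```

```text
t 19.95 tcp [0.452  0.1277 0.1013] yaw 8.74 tilt 0.04 w 0.0485 g 0.0 F [ 1.2 -0.8  0.1] j [ 0.03  0.32  1.81 -0.    1.01  1.44]
pred tab [array([338.9, 220.3]), array([303.4, 215.2]), array([341.2, 207.4]), array([305.3, 202.1])]
[ 196    0   78   31 1414] [234.20792079  12.90806223]
[ 305    0   83   47 2432] [348.44243421  21.66776316]
[ 427   13   70   65 2531] [465.17502963  43.88976689]
[ 274   90   83   72 3176] [314.69489924 126.00220403]
[ 179  117   77   77 3240] [217.40030864 156.09382716]
[  0 220  22  54 595] [ 10.01176471 245.14285714]
[104 244  24  28 322] [114.43478261 256.31677019]
[197 269  20  54 568] [204.90492958 295.17077465]
[430 269  20  54 570] [441.45438596 294.85789474]
[ 215  314  310   34 2006] [362.09920239 335.75174477]
```

Run:
```python
from h import *
im=cv2.imread("pics/w8.png")[:,:,::-1]
a=np.radians(8.8);R=np.array([[np.cos(a),-np.sin(a)],[np.sin(a),np.cos(a)]])
for n,q in dict(bow=(.049,0,.011),L=(.02,.033,.011),Rr=(.02,-.033,.011),legL=(-.053,.026,.011),legR=(-.053,-.026,.011)).items():
    print(n,np.round(projw([*(np.array([.4515,.128])+R@q[:2]),q[2]]),1))
h=cv2.cvtColor(np.ascontiguousarray(im),cv2.COLOR_RGB2HSV)
for V in (20,35):
    m=cv2.inRange(h,(12,100,V),(38,255,255));N,L,st,ce=cv2.connectedComponentsWithStats(m)
    print(V,[(st[i].tolist()) for i in range(1,N) if st[i][4]>60 and 80<ce[i][1]<260])
for r in range(150,260,8): print(r,[tuple(int(x) for x in im[r,c]) for c in (290,305,322,340,355)])
```

```text
bow [322.2 137.5]
L [284.  171.5]
Rr [360.7 171.3]
legL [294.6 249.2]
legR [350.6 249.1]
20 [[274, 90, 83, 72, 3213], [179, 117, 77, 77, 3272], [0, 220, 22, 54, 625], [104, 244, 24, 28, 386]]
35 [[274, 90, 83, 72, 3213], [179, 117, 77, 77, 3272], [0, 220, 22, 54, 625], [104, 244, 24, 28, 386]]
150 [(163, 159, 147), (238, 196, 49), (246, 214, 55), (223, 178, 57), (119, 120, 111)]
158 [(169, 168, 161), (222, 173, 48), (213, 166, 40), (105, 107, 100), (137, 136, 129)]
166 [(176, 174, 166), (74, 73, 68), (75, 78, 72), (80, 82, 79), (131, 129, 120)]
174 [(183, 180, 174), (127, 129, 120), (139, 139, 130), (100, 103, 96), (140, 138, 133)]
182 [(182, 182, 173), (136, 139, 127), (139, 143, 132), (130, 130, 123), (145, 146, 137)]
190 [(189, 185, 177), (141, 142, 132), (140, 143, 134), (129, 131, 123), (150, 149, 142)]
198 [(190, 189, 181), (138, 139, 131), (131, 133, 121), (138, 139, 128), (154, 153, 147)]
206 [(154, 152, 145), (147, 148, 137), (128, 130, 121), (142, 142, 130), (148, 148, 138)]
214 [(145, 147, 136), (131, 132, 124), (126, 129, 117), (143, 144, 132), (135, 137, 127)]
222 [(146, 148, 137), (163, 165, 150), (146, 148, 137), (147, 147, 139), (142, 144, 131)]
230 [(71, 69, 65), (150, 152, 140), (134, 139, 127), (157, 159, 146), (68, 72, 67)]
238 [(62, 64, 59), (149, 150, 140), (125, 128, 119), (163, 166, 154), (72, 74, 68)]
246 [(73, 75, 70), (110, 110, 102), (103, 105, 98), (71, 70, 65), (68, 69, 64)]
254 [(153, 145, 126), (77, 76, 73), (74, 73, 68), (62, 62, 59), (67, 67, 62)]
```

Run:
```python
from h import *
def P(o,yaw,q): 
    a=np.radians(yaw);R=np.array([[np.cos(a),-np.sin(a)],[np.sin(a),np.cos(a)]]);return np.round(projw([*(np.array(o)+R@q[:2]),q[2]]),1)
for n,o,y in(("G2",(.4585,.224),-12.7),("R2",(.589,.129),.2),("G3",(.4515,.128),8.8),("G1",(.589,.0265),-18)):
    print(n,"bow",P(o,y,(.049,0,.011)),"sides",P(o,y,(.02,.033,.011)),P(o,y,(.02,-.033,.011)),"tab",P(o,y,(0,0,.06)))
c=imaging.camera_info("wrist");print("cam",-c["R"].T@c["t"],"axis",c["R"][2],c["camera_matrix"][:2,2])
# where are G3 parts if on z=.011 / tab on .06
print("bow front",onz("wrist",318,90,.015),"tab",onz("wrist",315,155,.06),"leg end L",onz("wrist",291,205,.011))
```

```text
G2 bow [233.6 118.4] sides [191.  137.8] [257.7 162.6] tab [195.9 183.2]
R2 bow [354.  -14.8] sides [310.5   9.1] [387.7  21.8] tab [351.2  19.2]
G3 bow [322.2 137.5] sides [284.  171.5] [360.7 171.3] tab [322.2 211.3]
G1 bow [479.2  20.5] sides [437.6  24.7] [495.7  64.7] tab [486.   53.8]
cam [0.51993569 0.13767288 0.27178514] axis [-0.2666319  -0.0403284  -0.96295433] [323.16635516 198.19750603]
bow front [0.53870968 0.14485892 0.015     ] tab [0.49095577 0.13900111 0.06      ] leg end L [0.43728114 0.153898   0.011     ]
```

The other slides match the predictions. G3 has been knocked about 38 mm in +x, to roughly (0.491, 0.139) at yaw 7°. I'll follow it.

{"api": "carry_out", "payload": {
  "series": [
    [[0.45, 0.5, 0.14, 0, 0, 0, -0.3], [0.45, 0.48, 0.14, 0, 0, 0, 0], [0.45, 0, 0, -0.6, 0, 0, 0], [0.45, 0, 0, -0.6, 0, 0, 0], [0.45, 0, 0, -0.56, 0, 0, 0], [0.45, 0, 0, 0, 0, 0, 0], [1, 0, 0, 0, 0, 0, 0], [1, 0, 0, 0, 0, 0, 0], [1, 0, 0, 0, 0, 0, 0], [1, 0, 0, 0, 0, 0, 0]]
  ],
  "grip_force": 25
}}

```text
clock: 21.25
eef_pos: [0.4912, 0.139, 0.0312]
tool_rot: [0.998, 0.06, 0.001, -0.0]
force: [-0.7, 1.8, 5.5]
width: 0.0247
grip_force: 25.0
```

{"api": "carry_out", "payload": {
  "series": [
    [[1, 0, 0, 1, 0, 0, 0], [1, 0, 0, 1, 0, 0, 0], [1, 0, 0, 1, 0, 0, 0], [1, 0.09, -0.56, 0, 0, 0, 0.95], [1, 0.09, -0.56, 0, 0, 0, 0.95], [1, 0.09, -0.56, 0, 0, 0, 0.95], [1, 0.09, -0.56, 0, 0, 0, 0.95], [1, 0.09, -0.56, 0, 0, 0, 0.95], [1, 0.09, -0.56, 0, 0, 0, 0.95], [1, 0.09, -0.56, 0, 0, 0, 0.95], [1, 0.09, -0.56, 0, 0, 0, 0.95], [1, 0.09, -0.56, 0, 0, 0, 0.95], [1, 0.09, -0.56, 0, 0, 0, 0.95], [1, 0.09, -0.56, 0, 0, 0, 0.95], [1, 0.09, -0.56, 0, 0, 0, 0.95], [1, 0.08, -0.56, 0, 0, 0, 0.95], [1, 0.08, -0.56, 0, 0, 0, 0.95], [1, 0.08, -0.56, 0, 0, 0, 0.95], [1, 0, 0, 0, 0, 0, 0], [1, 0, 0, 0, 0, 0, 0]]
  ]
}}

```text
clock: 23.75
eef_pos: [0.5434, -0.1963, 0.1503]
tool_rot: [0.716, 0.698, 0.0, -0.0]
force: [-0.3, 0.9, -1.1]
width: 0.0246
grip_force: 25.0
```

Run:
```python
from h import *
tcp();im=imaging.get_image("wrist");cv2.imwrite("pics/w9.png",im[:,:,::-1])
# predicted tray inner corners at floor & wall-top, washer origin .5435,-.2 yaw -1.4
a=np.radians(-1.4);R=np.array([[np.cos(a),-np.sin(a)],[np.sin(a),np.cos(a)]])
for x,y,z in [(-.14,.0625,.05),(.14,.0625,.05),(-.06,.105,.088),(.06,.105,.088),(-.14,.0,.05),(.14,0,.05)]: print((x,y,z),np.round(projw([*(np.array([.5435,-.2])+R@[x,y]),z]),1))
g=cv2.cvtColor(im,cv2.COLOR_RGB2GRAY)
h=cv2.cvtColor(im,cv2.COLOR_RGB2HSV);m=cv2.inRange(h,(0,0,0),(180,255,45))[:225];N,L,st,ce=cv2.connectedComponentsWithStats(m)
print([(st[i].tolist(),np.round(ce[i],1).tolist()) for i in range(1,N) if st[i][4]>150])
```

```text
t 23.75 tcp [ 0.5434 -0.1963  0.1503] yaw 88.48 tilt 0.05 w 0.0246 g 25.0 F [-0.3  0.9 -1.1] j [-0.55  0.48  1.42  0.    1.24 -0.52]
(-0.14, 0.0625, 0.05) [175.  131.2]
(0.14, 0.0625, 0.05) [472.9 130.6]
(-0.06, 0.105, 0.088) [244.4  73.8]
(0.06, 0.105, 0.088) [403.5  73.5]
(-0.14, 0.0, 0.05) [180.6 195.4]
(0.14, 0, 0.05) [467.5 194.8]
[([536, 0, 104, 108, 8184], [582.5, 50.8]), ([235, 58, 179, 30, 3298], [320.3, 69.9])]
```

{"api": "carry_out", "payload": {
  "series": [
    [[1, 0, 0, -0.6, 0, 0, 0], [1, 0, 0, -0.6, 0, 0, 0], [1, 0, 0, -0.6, 0, 0, 0], [1, 0, 0, -0.4, 0, 0, 0], [1, 0, 0, -0.2, 0, 0, 0], [1, 0, 0, -0.1, 0, 0, 0], [1, 0, 0, -0.04, 0, 0, 0], [1, 0, 0, 0, 0, 0, 0]]
  ]
}}

```text
clock: 24.8
eef_pos: [0.5438, -0.1972, 0.0493]
tool_rot: [0.716, 0.698, 0.0, 0.0]
force: [0.6, -0.2, -1.1]
width: 0.0248
grip_force: 25.0
```

{"api": "carry_out", "payload": {
  "series": [
    [[0.45, 0, 0, 0, 0, 0, 0], [0.45, 0, 0, 0, 0, 0, 0], [0.45, 0, 0, 0, 0, 0, 0], [0.45, 0, 0, 0.9, 0, 0, 0], [0.45, 0, 0, 0.9, 0, 0, 0], [0.45, 0, 0, 0.9, 0, 0, 0], [0.45, -0.12, 0.58, 0, 0, 0, -0.98], [0.45, -0.12, 0.58, 0, 0, 0, -0.98], [0.45, -0.12, 0.58, 0, 0, 0, -0.98], [0.45, -0.12, 0.58, 0, 0, 0, -0.98], [0.45, -0.12, 0.58, 0, 0, 0, -0.98], [0.45, -0.12, 0.58, 0, 0, 0, -0.98], [0.45, -0.12, 0.58, 0, 0, 0, -0.98], [0.45, -0.12, 0.58, 0, 0, 0, -0.98], [0.45, -0.12, 0.58, 0, 0, 0, -0.98], [0.45, -0.12, 0.58, 0, 0, 0, -0.98], [0.45, -0.12, 0.58, 0, 0, 0, -0.98], [0.45, -0.12, 0.58, 0, 0, 0, -0.98], [0.45, -0.12, 0.58, 0, 0, 0, -0.98], [0.45, -0.12, 0.58, 0, 0, 0, -0.98]]
  ]
}}

```text
clock: 27.3
eef_pos: [0.4762, 0.1285, 0.1571]
tool_rot: [0.996, 0.085, 0.0, 0.0]
force: [0.5, 0.2, 0.3]
width: 0.0483
grip_force: 0.0
```

{"api": "carry_out", "payload": {
  "series": [
    [[0.45, -0.12, 0.6, -0.3, 0, 0, -0.98], [0.45, -0.12, 0.6, -0.3, 0, 0, -0.98], [0.45, -0.12, 0.6, -0.4, 0, 0, -0.98], [0.45, -0.1, 0.6, -0.4, 0, 0, -0.98], [0.45, 0, 0, 0, 0, 0, 0], [0.45, 0, 0, 0, 0, 0, 0]]
  ]
}}

```text
clock: 28.05
eef_pos: [0.4584, 0.2232, 0.1015]
tool_rot: [0.994, -0.108, 0.0, -0.0]
force: [0.1, 0.0, 0.4]
width: 0.0485
grip_force: 0.0
```

```bash
cat >> h.py <<'E'
def brass(name,file,V=60,y1=260):
    im=imaging.get_image(name);cv2.imwrite("pics/"+file,im[:,:,::-1])
    h=cv2.cvtColor(im,cv2.COLOR_RGB2HSV)
    for lo,tag in((V,"all"),(222,"bright")):
        m=cv2.inRange(h,(15,110,lo),(36,255,255))[:y1];N,L,st,ce=cv2.connectedComponentsWithStats(m)
        print(tag,[(st[i].tolist(),np.round(ce[i],1).tolist()) for i in range(1,N) if st[i][4]>90])
def slide(o,yaw):
    a=np.radians(yaw);R=np.array([[np.cos(a),-np.sin(a)],[np.sin(a),np.cos(a)]])
    f=lambda *q:np.round(projw([*(np.array(o)+R@q[:2]),q[2]]),0).tolist()
    print("pred bow",f(.049,0,.011),"L",f(.02,.033,.011),"R",f(.02,-.033,.011),"tab",f(0,0,.06),"tab back",f(-.005,0,.06),"legs",f(-.053,.026,.011),f(-.053,-.026,.011))
E
python3 - <<'E'
from h import *
tcp();slide((.4585,.224),-12.7);brass("wrist","w10.png")
E
```

```text
t 28.05 tcp [0.4584 0.2232 0.1015] yaw -12.41 tilt 0.05 w 0.0485 g 0.0 F [0.1 0.  0.4] j [ 0.22  0.4   1.69 -0.    1.05  2.01]
pred bow [322.0, 137.0] L [283.0, 171.0] R [360.0, 171.0] tab [321.0, 211.0] tab back [321.0, 218.0] legs [294.0, 249.0] [350.0, 249.0]
all [([240, 0, 82, 56, 2684], [278.5, 27.3]), ([353, 0, 80, 36, 1705], [392.8, 15.8]), ([463, 0, 73, 29, 1041], [503.7, 11.2]), ([280, 140, 80, 78, 3395], [319.4, 178.4])]
bright [([298, 1, 16, 31, 146], [306.8, 16.9]), ([360, 0, 8, 23, 111], [363.4, 11.1]), ([395, 0, 31, 14, 269], [410.1, 7.0]), ([245, 8, 13, 35, 162], [249.5, 25.6]), ([256, 21, 34, 16, 342], [272.6, 28.5]), ([374, 20, 10, 14, 101], [378.1, 26.7]), ([296, 33, 11, 13, 108], [301.2, 39.1]), ([290, 143, 58, 26, 317], [316.2, 150.3]), ([304, 206, 32, 10, 239], [320.0, 210.4])]
```

{"api": "carry_out", "payload": {
  "series": [
    [[0.45, 0, 0, -0.6, 0, 0, 0], [0.45, 0, 0, -0.6, 0, 0, 0], [0.45, 0, 0, -0.56, 0, 0, 0], [0.45, 0, 0, 0, 0, 0, 0], [1, 0, 0, 0, 0, 0, 0], [1, 0, 0, 0, 0, 0, 0], [1, 0, 0, 0, 0, 0, 0], [1, 0, 0, 0, 0, 0, 0]]
  ]
}}

```text
clock: 29.1
eef_pos: [0.4585, 0.2239, 0.0312]
tool_rot: [0.994, -0.109, 0.001, -0.0]
force: [-0.8, 0.9, 5.4]
width: 0.0251
grip_force: 25.0
```

{"api": "carry_out", "payload": {
  "series": [
    [[1, 0, 0, 1, 0, 0, 0], [1, 0, 0, 1, 0, 0, 0], [1, 0, 0, 1, 0, 0, 0], [1, 0, -0.58, 0, 0, 0, 0.98], [1, 0, -0.58, 0, 0, 0, 0.98], [1, 0, -0.58, 0, 0, 0, 0.98], [1, 0, -0.58, 0, 0, 0, 0.98], [1, 0, -0.58, 0, 0, 0, 0.98], [1, 0, -0.58, 0, 0, 0, 0.98], [1, 0, -0.58, 0, 0, 0, 0.98], [1, 0, -0.58, 0, 0, 0, 0.98], [1, 0, -0.58, 0, 0, 0, 0.98], [1, 0, -0.58, 0, 0, 0, 0.98], [1, 0, -0.58, 0, 0, 0, 0.98], [1, 0, -0.58, 0, 0, 0, 0.98], [1, 0, -0.58, 0, 0, 0, 0.98], [1, 0, -0.58, 0, 0, 0, 0.98], [1, 0, -0.58, 0, 0, 0, 0.98], [1, 0, -0.58, 0, 0, 0, 0.98], [1, 0, -0.58, 0, 0, 0, 0.98]]
  ]
}}

```text
clock: 31.6
eef_pos: [0.4576, -0.1713, 0.1502]
tool_rot: [0.748, 0.664, -0.0, -0.001]
force: [-0.2, 0.3, -1.7]
width: 0.0251
grip_force: 25.0
```

{"api": "carry_out", "payload": {
  "series": [
    [[1, 0, -0.63, 0, 0, 0, 0.98], [1, 0, 0, 0, 0, 0, 0], [1, 0, 0, 0, 0, 0, 0]]
  ]
}}

```text
clock: 31.98
eef_pos: [0.4577, -0.1952, 0.1502]
tool_rot: [0.716, 0.698, -0.0, -0.001]
force: [-1.3, 0.5, -1.4]
width: 0.0253
grip_force: 25.0
```

Run:
```python
from h import *
tcp();brass("wrist","w11.png")
```

```text
t 31.98 tcp [ 0.4577 -0.1952  0.1502] yaw 88.49 tilt 0.06 w 0.0253 g 25.0 F [-1.3  0.5 -1.4] j [-0.64  0.32  1.67  0.    1.16 -0.61]
all [([440, 0, 40, 10, 272], [459.3, 3.4]), ([529, 24, 61, 31, 798], [551.7, 36.9]), ([376, 138, 67, 67, 2454], [410.3, 171.6]), ([269, 150, 108, 110, 6406], [322.6, 204.1])]
bright [([384, 143, 55, 30, 314], [410.7, 153.5]), ([301, 157, 64, 28, 415], [339.5, 166.6]), ([412, 193, 26, 10, 203], [424.8, 198.1])]
```

{"api": "carry_out", "payload": {
  "series": [
    [[1, 0, 0, -0.6, 0, 0, 0], [1, 0, 0, -0.6, 0, 0, 0], [1, 0, 0, -0.6, 0, 0, 0], [1, 0, 0, -0.4, 0, 0, 0], [1, 0, 0, -0.2, 0, 0, 0], [1, 0, 0, -0.13, 0, 0, 0], [1, 0, 0, -0.02, 0, 0, 0], [1, 0, 0, 0, 0, 0, 0]]
  ]
}}

```text
clock: 33.02
eef_pos: [0.4582, -0.196, 0.0489]
tool_rot: [0.716, 0.698, 0.0, 0.0]
force: [-0.0, -1.3, -0.6]
width: 0.0248
grip_force: 25.0
```

{"api": "carry_out", "payload": {
  "series": [
    [[0.45, 0, 0, 0, 0, 0, 0], [0.45, 0, 0, 0, 0, 0, 0], [0.45, 0, 0, 0, 0, 0, 0], [0.45, 0, 0, 0.9, 0, 0, 0], [0.45, 0, 0, 0.9, 0, 0, 0], [0.45, 0, 0, 0.9, 0, 0, 0], [0.45, 0.17, 0.29, 0, 0, 0, -0.98], [0.45, 0.17, 0.29, 0, 0, 0, -0.98], [0.45, 0.17, 0.29, 0, 0, 0, -0.98], [0.45, 0.17, 0.29, 0, 0, 0, -0.98], [0.45, 0.17, 0.29, 0, 0, 0, -0.98], [0.45, 0.17, 0.29, 0, 0, 0, -0.98], [0.45, 0.17, 0.29, 0, 0, 0, -0.98], [0.45, 0.17, 0.29, 0, 0, 0, -0.98], [0.45, 0.17, 0.29, 0, 0, 0, -0.98], [0.45, 0.17, 0.29, 0, 0, 0, -0.98], [0.45, 0.17, 0.29, 0, 0, 0, -0.98], [0.45, 0.17, 0.29, 0, 0, 0, -0.98], [0.45, 0.17, 0.29, 0, 0, 0, -0.98], [0.45, 0.17, 0.29, 0, 0, 0, -0.98]]
  ]
}}

```text
clock: 35.52
eef_pos: [0.5534, -0.0331, 0.1565]
tool_rot: [0.996, 0.085, -0.0, -0.0]
force: [0.6, -0.9, -0.6]
width: 0.0481
grip_force: 0.0
```

{"api": "carry_out", "payload": {
  "series": [
    [[0.45, 0.17, 0.3, 0, 0, 0, -0.98], [0.45, 0.17, 0.3, -0.3, 0, 0, -0.98], [0.45, 0.18, 0.3, -0.3, 0, 0, -0.98], [0.45, 0.18, 0.3, -0.4, 0, 0, -0.98], [0.45, 0.19, 0.3, -0.4, 0, 0, -0.98], [0.45, 0, 0, 0, 0, 0, 0], [0.45, 0, 0, 0, 0, 0, 0]]
  ]
}}

```text
clock: 36.4
eef_pos: [0.5889, 0.0261, 0.1012]
tool_rot: [0.988, -0.157, 0.0, 0.0]
force: [-0.5, 0.0, 0.8]
width: 0.0483
grip_force: 0.0
```

Run:
```python
from h import *
tcp();slide((.589,.0265),-18);brass("wrist","w12.png")
```

```text
t 36.4 tcp [0.5889 0.0261 0.1012] yaw -18.02 tilt 0.04 w 0.0483 g 0.0 F [-0.5  0.   0.8] j [-0.15  0.56  1.44 -0.    1.14  1.73]
pred bow [322.0, 137.0] L [284.0, 171.0] R [360.0, 171.0] tab [322.0, 211.0] tab back [322.0, 218.0] legs [294.0, 249.0] [350.0, 249.0]
all [([308, 0, 43, 49, 1227], [328.4, 25.7]), ([0, 65, 12, 90, 839], [4.6, 107.1]), ([278, 139, 81, 79, 3420], [317.7, 177.9]), ([517, 143, 73, 69, 2649], [549.7, 179.8]), ([178, 177, 69, 70, 2112], [211.9, 215.7]), ([110, 205, 53, 55, 1093], [134.7, 232.8]), ([521, 222, 38, 38, 574], [538.1, 239.9])]
bright [([289, 143, 55, 17, 295], [314.0, 149.4]), ([523, 153, 18, 30, 99], [529.8, 166.0]), ([302, 205, 32, 11, 236], [319.8, 209.7])]
```

{"api": "carry_out", "payload": {
  "series": [
    [[0.45, 0, 0, -0.6, 0, 0, 0], [0.45, 0, 0, -0.6, 0, 0, 0], [0.45, 0, 0, -0.56, 0, 0, 0], [0.45, 0, 0, 0, 0, 0, 0], [1, 0, 0, 0, 0, 0, 0], [1, 0, 0, 0, 0, 0, 0], [1, 0, 0, 0, 0, 0, 0], [1, 0, 0, 0, 0, 0, 0]]
  ]
}}

```text
clock: 37.45
eef_pos: [0.5893, 0.0265, 0.031]
tool_rot: [0.988, -0.157, 0.001, -0.0]
force: [-0.0, 1.4, 6.2]
width: 0.0252
grip_force: 25.0
```

{"api": "carry_out", "payload": {
  "series": [
    [[1, 0, 0, 1, 0, 0, 0], [1, 0, 0, 1, 0, 0, 0], [1, 0, 0, 1, 0, 0, 0], [1, 0.05, -0.3, 0, 0, 0, 0.98], [1, 0.05, -0.3, 0, 0, 0, 0.98], [1, 0.05, -0.3, 0, 0, 0, 0.98], [1, 0.05, -0.3, 0, 0, 0, 0.98], [1, 0.05, -0.3, 0, 0, 0, 0.98], [1, 0.05, -0.3, 0, 0, 0, 0.98], [1, 0.05, -0.3, 0, 0, 0, 0.98], [1, 0.05, -0.3, 0, 0, 0, 0.98], [1, 0.05, -0.3, 0, 0, 0, 0.98], [1, 0.05, -0.3, 0, 0, 0, 0.98], [1, 0.05, -0.3, 0, 0, 0, 0.98], [1, 0.05, -0.3, 0, 0, 0, 0.98], [1, 0.05, -0.3, 0, 0, 0, 0.98], [1, 0.05, -0.3, 0, 0, 0, 0.98], [1, 0.05, -0.3, 0, 0, 0, 0.98], [1, 0.05, -0.3, 0, 0, 0, 0.98], [1, 0.05, -0.3, 0, 0, 0, 0.98]]
  ]
}}

```text
clock: 39.95
eef_pos: [0.6225, -0.1778, 0.1496]
tool_rot: [0.78, 0.626, -0.0, -0.001]
force: [0.0, -0.4, -1.5]
width: 0.0247
grip_force: 25.0
```

{"api": "carry_out", "payload": {
  "series": [
    [[1, 0.06, -0.28, 0, 0, 0, 0.98], [1, 0.06, -0.28, 0, 0, 0, 0.98], [1, 0, 0, 0, 0, 0, 0], [1, 0, 0, 0, 0, 0, 0]]
  ]
}}

```text
clock: 40.45
eef_pos: [0.6274, -0.1995, 0.1499]
tool_rot: [0.716, 0.698, -0.0, -0.0]
force: [0.9, -0.3, -1.0]
width: 0.0247
grip_force: 25.0
```

{"api": "carry_out", "payload": {
  "series": [
    [[1, 0, 0, -0.6, 0, 0, 0], [1, 0, 0, -0.6, 0, 0, 0], [1, 0, 0, -0.6, 0, 0, 0], [1, 0, 0, -0.4, 0, 0, 0], [1, 0, 0, -0.2, 0, 0, 0], [1, 0, 0, -0.13, 0, 0, 0], [1, 0, 0, -0.02, 0, 0, 0], [1, 0, 0, 0, 0, 0, 0]]
  ]
}}

```text
clock: 41.45
eef_pos: [0.6278, -0.2, 0.0487]
tool_rot: [0.716, 0.698, 0.0, 0.0]
force: [-0.6, -0.4, -1.8]
width: 0.025
grip_force: 25.0
```

{"api": "carry_out", "payload": {
  "series": [
    [[0.45, 0, 0, 0, 0, 0, 0], [0.45, 0, 0, 0, 0, 0, 0], [0.45, 0, 0, 0, 0, 0, 0], [0.45, 0, 0, 0.9, 0, 0, 0], [0.45, 0, 0, 0.9, 0, 0, 0], [0.45, 0, 0, 0.9, 0, 0, 0], [0.45, -0.06, 0.51, 0, 0, 0, -0.96], [0.45, -0.06, 0.51, 0, 0, 0, -0.96], [0.45, -0.06, 0.51, 0, 0, 0, -0.96], [0.45, -0.06, 0.51, 0, 0, 0, -0.96], [0.45, -0.06, 0.51, 0, 0, 0, -0.96], [0.45, -0.06, 0.51, 0, 0, 0, -0.96], [0.45, -0.06, 0.51, 0, 0, 0, -0.96], [0.45, -0.06, 0.51, 0, 0, 0, -0.96], [0.45, -0.06, 0.51, 0, 0, 0, -0.96], [0.45, -0.06, 0.51, 0, 0, 0, -0.96], [0.45, -0.06, 0.51, 0, 0, 0, -0.96], [0.45, -0.06, 0.51, 0, 0, 0, -0.96], [0.45, -0.06, 0.51, 0, 0, 0, -0.96], [0.45, -0.06, 0.51, 0, 0, 0, -0.96]]
  ]
}}

```text
clock: 43.95
eef_pos: [0.5939, 0.0864, 0.1563]
tool_rot: [0.995, 0.099, 0.0, 0.0]
force: [0.4, 0.3, -0.9]
width: 0.0485
grip_force: 0.0
```

{"api": "carry_out", "payload": {
  "series": [
    [[0.45, -0.06, 0.51, -0.4, 0, 0, -0.98], [0.45, -0.06, 0.57, -0.5, 0, 0, -0.98], [0.45, 0, 0, -0.5, 0, 0, 0], [0.45, 0, 0, 0, 0, 0, 0], [0.45, 0, 0, 0, 0, 0, 0]]
  ]
}}

```text
clock: 44.58
eef_pos: [0.5897, 0.1287, 0.1011]
tool_rot: [1.0, 0.003, 0.001, -0.0]
force: [-1.6, -0.9, 0.7]
width: 0.0484
grip_force: 0.0
```

Run:
```python
from h import *
tcp();slide((.589,.129),0.2);brass("wrist","w13.png")
```

```text
t 44.58 tcp [0.5897 0.1287 0.1011] yaw 0.32 tilt 0.08 w 0.0484 g 0.0 F [-1.6 -0.9  0.7] j [0.02 0.59 1.39 0.   1.16 1.59]
pred bow [322.0, 138.0] L [284.0, 172.0] R [361.0, 172.0] tab [322.0, 212.0] tab back [322.0, 218.0] legs [294.0, 250.0] [350.0, 250.0]
all [([20, 0, 65, 34, 1465], [49.5, 13.4]), ([469, 31, 75, 41, 1479], [499.1, 48.5]), ([591, 138, 49, 61, 1501], [614.3, 170.3]), ([177, 142, 72, 72, 2502], [210.6, 182.4]), ([281, 147, 80, 71, 2706], [320.4, 185.3]), ([589, 211, 39, 49, 839], [606.8, 239.7])]
bright [([179, 201, 27, 10, 146], [194.2, 205.2]), ([304, 205, 32, 11, 236], [321.6, 209.6])]
```

{"api": "carry_out", "payload": {
  "series": [
    [[0.45, 0, 0, -0.6, 0, 0, 0], [0.45, 0, 0, -0.6, 0, 0, 0], [0.45, 0, 0, -0.56, 0, 0, 0], [0.45, 0, 0, 0, 0, 0, 0], [1, 0, 0, 0, 0, 0, 0], [1, 0, 0, 0, 0, 0, 0], [1, 0, 0, 0, 0, 0, 0], [1, 0, 0, 0, 0, 0, 0]]
  ]
}}

```text
clock: 45.62
eef_pos: [0.5897, 0.1289, 0.0306]
tool_rot: [1.0, 0.003, 0.001, -0.0]
force: [-1.3, -1.1, 5.3]
width: 0.0253
grip_force: 25.0
```

{"api": "carry_out", "payload": {
  "series": [
    [[1, 0, 0, 1, 0, 0, 0], [1, 0, 0, 1, 0, 0, 0], [1, 0, 0, 1, 0, 0, 0], [1, -0.25, 0.46, 0.1, 0, 0, 0.99], [1, -0.25, 0.46, 0.1, 0, 0, 0.99], [1, -0.25, 0.46, 0.1, 0, 0, 0.99], [1, -0.25, 0.46, 0.1, 0, 0, 0.99], [1, -0.25, 0.46, 0.1, 0, 0, 0.99], [1, -0.25, 0.46, 0.1, 0, 0, 0.99], [1, -0.25, 0.46, 0.1, 0, 0, 0.99], [1, -0.25, 0.46, 0, 0, 0, 0.99], [1, -0.25, 0.46, 0, 0, 0, 0.99], [1, -0.25, 0.46, 0, 0, 0, 0.99], [1, -0.25, 0.46, 0, 0, 0, 0.99], [1, -0.25, 0.46, 0, 0, 0, 0.99], [1, -0.25, 0.46, 0, 0, 0, 0.99], [1, -0.25, 0.46, 0, 0, 0, 0.99], [1, -0.25, 0.46, 0, 0, 0, 0.99], [1, 0, 0, 0, 0, 0, 0], [1, 0, 0, 0, 0, 0, 0]]
  ]
}}

```text
clock: 48.12
eef_pos: [0.4394, 0.4043, 0.1775]
tool_rot: [0.736, 0.677, -0.0, 0.0]
force: [0.1, 0.1, -1.3]
width: 0.0251
grip_force: 25.0
```

Run:
```python
from h import *
tcp();im=imaging.get_image("wrist");cv2.imwrite("pics/w14.png",im[:,:,::-1])
a=np.radians(-4.5);R=np.array([[np.cos(a),-np.sin(a)],[np.sin(a),np.cos(a)]])
for x,y in [(-.105,.075),(.105,.075),(-.105,-.075),(.105,-.075),(0,.075),(-.105,0)]: print((x,y),np.round(projw([*(np.array([.486,.401])+R@[x,y]),.08]),1))
h=cv2.cvtColor(im,cv2.COLOR_RGB2HSV)
bench=((h[...,2]>165)&(h[...,1]<70)).astype(np.uint8)
dark=cv2.inRange(h,(0,0,0),(180,70,140));dark[:, :]=cv2.morphologyEx(dark,2,np.ones((3,3)))
for r in (80,110,140,170,200): 
    d=np.flatnonzero(np.diff(bench[r].astype(int)));print("row",r,d.tolist())
for c in (250,300,400,450): print("col",c,np.flatnonzero(np.diff(bench[:240,c].astype(int))).tolist())
```

```text
t 48.12 tcp [0.4394 0.4043 0.1775] yaw 85.29 tilt 0.03 w 0.0251 g 25.0 F [ 0.1  0.1 -1.3] j [ 0.55  0.5   1.32 -0.    1.32  0.63]
(-0.105, 0.075) [256.  107.6]
(0.105, 0.075) [485.1 113.5]
(-0.105, -0.075) [264.9 265.1]
(0.105, -0.075) [468.5 260.1]
(0, 0.075) [377.5 106.5]
(-0.105, 0) [259.3 191.3]
row 80 [586]
row 110 [146, 157, 183, 195, 249, 485, 568]
row 140 [135, 190, 249, 354, 356, 357, 362, 363, 428, 497, 501, 516, 523, 530, 559]
row 170 [140, 226, 230, 231, 246, 391, 392, 394, 395, 396, 397, 399, 400, 402, 403, 405, 407, 408, 411, 412, 415, 416, 417, 419, 421, 423, 426, 500, 516, 544, 578]
row 200 [128, 155, 156, 478, 580]
col 250 [19, 44, 109, 124, 132, 133, 135, 147, 159, 160, 163]
col 300 [13, 36, 99]
col 400 [100, 112, 165, 166, 168, 169, 170]
col 450 [26, 49, 60, 103]
```

{"api": "carry_out", "payload": {
  "series": [
    [[1, -0.1, 0.1, -0.6, 0, 0, 0], [1, 0, 0, -0.7, 0, 0, 0], [1, 0, 0, -0.7, 0, 0, 0], [1, 0, 0, -0.7, 0, 0, 0], [1, 0, 0, -0.5, 0, 0, 0], [1, 0, 0, -0.3, 0, 0, 0], [1, 0, 0, 0, 0, 0, 0]]
  ]
}}

```text
clock: 49.05
eef_pos: [0.4352, 0.4084, 0.0373]
tool_rot: [0.735, 0.678, -0.001, -0.0]
force: [0.7, 0.6, -0.9]
width: 0.025
grip_force: 25.0
```

{"api": "carry_out", "payload": {
  "series": [
    [[0.45, 0, 0, 0, 0, 0, 0], [0.45, 0, 0, 0, 0, 0, 0], [0.45, 0, 0, 0, 0, 0, 0], [0.45, 0, 0, 0.9, 0, 0, 0], [0.45, 0, 0, 0.9, 0, 0, 0], [0.45, 0, 0, 0.9, 0, 0, 0], [0.45, 0, 0, 0.9, 0, 0, 0], [0.45, 0.24, -0.28, 0, 0, 0, -0.98], [0.45, 0.24, -0.28, 0, 0, 0, -0.98], [0.45, 0.24, -0.28, 0, 0, 0, -0.98], [0.45, 0.24, -0.28, 0, 0, 0, -0.98], [0.45, 0.24, -0.28, 0, 0, 0, -0.98], [0.45, 0.24, -0.28, 0, 0, 0, -0.98], [0.45, 0.24, -0.28, 0, 0, 0, -0.98], [0.45, 0.24, -0.28, 0, 0, 0, -0.98], [0.45, 0.24, -0.28, 0, 0, 0, -0.98], [0.45, 0.24, -0.28, 0, 0, 0, -0.98], [0.45, 0.24, -0.28, 0, 0, 0, -0.98], [0.45, 0.24, -0.28, 0, 0, 0, -0.98], [0.45, 0.24, -0.28, 0, 0, 0, -0.98]]
  ]
}}

```text
clock: 51.55
eef_pos: [0.5603, 0.263, 0.182]
tool_rot: [0.994, 0.107, 0.0, -0.0]
force: [0.2, -0.3, -0.2]
width: 0.0485
grip_force: 0.0
```

{"api": "carry_out", "payload": {
  "series": [
    [[0.45, 0.26, -0.3, -0.5, 0, 0, -0.98], [0.45, 0.26, -0.3, -0.5, 0, 0, -0.98], [0.45, 0.26, -0.3, -0.5, 0, 0, -0.98], [0.45, 0, 0, -0.5, 0, 0, 0], [0.45, 0, 0, 0, 0, 0, 0], [0.45, 0, 0, 0, 0, 0, 0]]
  ]
}}

```text
clock: 52.3
eef_pos: [0.5915, 0.2276, 0.1028]
tool_rot: [0.999, -0.038, 0.001, -0.0]
force: [-0.0, -0.3, -0.1]
width: 0.0482
grip_force: 0.0
```

Run:
```python
from h import *
tcp();slide((.591,.2265),-4.4);brass("wrist","w15.png")
```

```text
t 52.3 tcp [0.5915 0.2276 0.1028] yaw -4.4 tilt 0.09 w 0.0482 g 0.0 F [-0.  -0.3 -0.1] j [ 0.18  0.65  1.28 -0.    1.21  1.83]
pred bow [324.0, 137.0] L [286.0, 171.0] R [362.0, 171.0] tab [324.0, 211.0] tab back [324.0, 217.0] legs [296.0, 249.0] [352.0, 249.0]
all [([59, 0, 79, 35, 1967], [92.6, 13.9]), ([539, 35, 72, 32, 1141], [565.3, 48.3]), ([282, 146, 80, 70, 2707], [321.3, 184.1])]
bright [([306, 204, 32, 10, 229], [323.5, 207.9])]
```

{"api": "carry_out", "payload": {
  "series": [
    [[0.45, 0, 0, -0.6, 0, 0, 0], [0.45, 0, 0, -0.6, 0, 0, 0], [0.45, 0, 0, -0.58, 0, 0, 0], [0.45, 0, 0, 0, 0, 0, 0], [1, 0, 0, 0, 0, 0, 0], [1, 0, 0, 0, 0, 0, 0], [1, 0, 0, 0, 0, 0, 0], [1, 0, 0, 0, 0, 0, 0]]
  ]
}}

```text
clock: 53.35
eef_pos: [0.5916, 0.2276, 0.0315]
tool_rot: [0.999, -0.039, 0.001, -0.0]
force: [-0.2, 1.1, 5.4]
width: 0.0252
grip_force: 25.0
```

{"api": "carry_out", "payload": {
  "series": [
    [[1, 0, 0, 1, 0, 0, 0], [1, 0, 0, 1, 0, 0, 0], [1, 0, 0, 1, 0, 0, 0], [1, 0, 0, 0.7, 0, 0, 0], [1, -0.09, 0.27, 0, 0, 0, 0.98], [1, -0.09, 0.27, 0, 0, 0, 0.98], [1, -0.09, 0.27, 0, 0, 0, 0.98], [1, -0.09, 0.27, 0, 0, 0, 0.98], [1, -0.09, 0.27, 0, 0, 0, 0.98], [1, -0.09, 0.27, 0, 0, 0, 0.98], [1, -0.09, 0.27, 0, 0, 0, 0.98], [1, -0.09, 0.27, 0, 0, 0, 0.98], [1, -0.09, 0.27, 0, 0, 0, 0.98], [1, -0.09, 0.27, 0, 0, 0, 0.98], [1, -0.1, 0.28, 0, 0, 0, 0.98], [1, -0.1, 0.28, 0, 0, 0, 0.98], [1, -0.1, 0.28, 0, 0, 0, 0.98], [1, -0.1, 0.28, 0, 0, 0, 0.98], [1, -0.1, 0.28, 0, 0, 0, 0.98], [1, -0.1, 0.28, 0, 0, 0, 0.98]]
  ]
}}

```text
clock: 55.85
eef_pos: [0.5309, 0.4027, 0.1781]
tool_rot: [0.734, 0.679, -0.001, -0.0]
force: [0.0, -0.1, -0.9]
width: 0.025
grip_force: 25.0
```

{"api": "carry_out", "payload": {
  "series": [
    [[1, 0, 0, 0, 0, 0, 0], [1, 0, 0, -0.6, 0, 0, 0], [1, 0, 0, -0.7, 0, 0, 0], [1, 0, 0, -0.7, 0, 0, 0], [1, 0, 0, -0.7, 0, 0, 0], [1, 0, 0, -0.5, 0, 0, 0], [1, 0, 0, -0.3, 0, 0, 0], [1, 0, 0, 0, 0, 0, 0]]
  ]
}}

```text
clock: 56.85
eef_pos: [0.5311, 0.402, 0.038]
tool_rot: [0.735, 0.678, -0.001, -0.0]
force: [-0.1, 0.1, -1.6]
width: 0.0251
grip_force: 25.0
```

{"api": "carry_out", "payload": {
  "series": [
    [[0.45, 0, 0, 0, 0, 0, 0], [0.45, 0, 0, 0, 0, 0, 0], [0.45, 0, 0, 0, 0, 0, 0], [0.45, 0, 0, 0.9, 0, 0, 0], [0.45, 0, 0, 0.9, 0, 0, 0], [0.45, 0, 0, 0.9, 0, 0, 0], [0.45, 0, 0, 0.9, 0, 0, 0], [0.45, 0.02, -0.78, 0, 0, 0, -0.95], [0.45, 0.02, -0.78, 0, 0, 0, -0.95], [0.45, 0.02, -0.78, 0, 0, 0, -0.95], [0.45, 0.02, -0.78, 0, 0, 0, -0.95], [0.45, 0.02, -0.78, 0, 0, 0, -0.95], [0.45, 0.02, -0.78, 0, 0, 0, -0.95], [0.45, 0.02, -0.78, 0, 0, 0, -0.95], [0.45, 0.02, -0.78, 0, 0, 0, -0.95]]
  ]
}}

```text
clock: 58.72
eef_pos: [0.5376, 0.1519, 0.1829]
tool_rot: [0.935, 0.356, 0.0, 0.0]
force: [-0.2, 0.4, -0.5]
width: 0.0481
grip_force: 0.0
```

Run:
```python
from h import *
tcp();t=imaging.get_image("top");s=imaging.get_image("scene");
cv2.imwrite("pics/t16.png",t[:,:,::-1])
a=cv2.resize(t[130:250,180:450],(800,356),interpolation=2);b=cv2.resize(s[160:280,190:440],(500,240),interpolation=2);b=np.hstack([b,np.zeros((240,300,3),np.uint8)])
cv2.imwrite("pics/v16.png",np.vstack([a,b])[:,:,::-1])
```

```text
t 58.73 tcp [0.5376 0.1519 0.1829] yaw 41.69 tilt 0.04 w 0.0481 g 0.0 F [-0.2  0.4 -0.5] j [ 0.07  0.41  1.44 -0.    1.29  0.91]
```

View pics/v16.png

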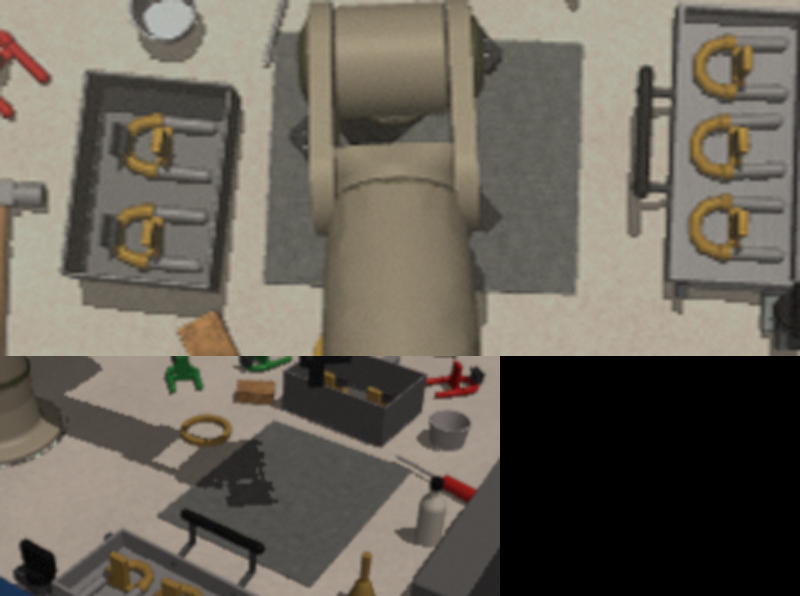

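The top half shows all three good slides lying flat side by side in the tray, at (715–790, 65/145/230). Both clipped rejects are in the bin at (150,145) and (140,230), and the pad is empty. I'll push the carriage home with closed fingers in front of the bar, turned sideways to stay clear of the hood.

{"api": "carry_out", "payload": {
  "series": [
    [[1, 0.02, -0.57, 0, 0, 0, 0.91], [1, 0.02, -0.57, 0, 0, 0, 0.91], [1, 0.02, -0.57, 0, 0, 0, 0.91], [1, 0.02, -0.57, 0, 0, 0, 0.91], [1, 0.02, -0.57, 0, 0, 0, 0.91], [1, 0.02, -0.57, 0, 0, 0, 0.91], [1, 0.02, -0.57, 0, 0, 0, 0.91], [1, 0.02, -0.57, 0, 0, 0, 0.91], [1, 0.02, -0.57, 0, 0, 0, 0.91], [1, 0, 0, -0.75, 0, 0, 0], [1, 0, 0, -0.75, 0, 0, 0], [1, 0, 0, -0.75, 0, 0, 0], [1, 0, 0, -0.75, 0, 0, 0], [1, 0, 0, 0, 0, 0, 0], [1, 0, 0, 0, 0, 0, 0]]
  ],
  "grip_force": 15
}}

```text
clock: 60.7
eef_pos: [0.5456, -0.0521, 0.0638]
tool_rot: [0.714, 0.7, 0.0, 0.001]
force: [0.3, 1.2, 0.2]
width: 0.0007
grip_force: 0.0
```

{"api": "carry_out", "payload": {
  "series": [
    [[1, 0, -0.3, 0, 0, 0, 0], [1, 0, -0.2, 0, 0, 0, 0], [1, -0.01, -0.2, 0, 0, 0, 0], [1, -0.01, -0.25, 0, 0, 0, 0], [1, -0.01, -0.3, 0, 0, 0, 0], [1, -0.01, -0.3, 0, 0, 0, 0], [1, -0.01, -0.3, 0, 0, 0, 0], [1, -0.01, -0.3, 0, 0, 0, 0], [1, -0.01, -0.3, 0, 0, 0, 0], [1, -0.01, -0.3, 0, 0, 0, 0], [1, -0.01, -0.3, 0, 0, 0, 0], [1, -0.01, -0.3, 0, 0, 0, 0], [1, -0.01, -0.3, 0, 0, 0, 0], [1, -0.01, -0.3, 0, 0, 0, 0], [1, 0, -0.3, 0, 0, 0, 0], [1, 0, -0.25, 0, 0, 0, 0], [1, 0, 0, 0, 0, 0, 0]]
  ]
}}

```text
clock: 62.82
eef_pos: [0.5398, -0.2333, 0.0624]
tool_rot: [0.715, 0.699, -0.0, 0.0]
force: [0.2, -0.3, -0.5]
width: 0.0003
grip_force: 0.0
```

{"api": "carry_out", "payload": {
  "series": [
    [[1, 0, -0.15, 0, 0, 0, 0], [1, 0, -0.1, 0, 0, 0, 0], [1, 0, 0, 0, 0, 0, 0]]
  ]
}}

```text
clock: 63.2
eef_pos: [0.5401, -0.2427, 0.0625]
tool_rot: [0.715, 0.7, -0.0, 0.0]
force: [0.4, -0.3, -0.2]
width: 0.0004
grip_force: 0.0
```

Run:
```python
from h import *
tcp();t=imaging.get_image("top")[:,:,::-1].astype(int);cv2.imwrite("pics/t17.png",t)
a=cv2.imread("pics/top0.png").astype(int);b=cv2.imread("pics/t16.png").astype(int)
for n,(x,y,w,h) in dict(hand_out=(394,152,7,40),wallout=(403,133,5,80),hand_home=(450,157,9,10),tip_home=(451,153,7,12)).items():
    f=lambda im:np.round(im[y:y+h,x:x+w].mean((0,1))).tolist();print(n,f(a),f(b),f(t))
s=imaging.get_image("scene");cv2.imwrite("pics/s17.png",s[:,:,::-1])
h=cv2.cvtColor(s,cv2.COLOR_RGB2HSV)
for z in [0,.17]:
    o=np.array([.5435,-.2])+np.array([.0244,1])*(.105-.17+z); print(z,np.round(proj("scene",[o[0]+.06,o[1],.088])),np.round(proj("scene",[o[0]+.03,o[1],.088])))
m=cv2.inRange(h,(0,0,0),(180,255,38));N,L,st,ce=cv2.connectedComponentsWithStats(m[220:320,200:340])
print([(st[i].tolist(),np.round(ce[i],1).tolist()) for i in range(1,N) if st[i][4]>30])
```

```text
t 63.2 tcp [ 0.5401 -0.2427  0.0625] yaw 88.79 tilt 0.04 w 0.0004 g 0.0 F [ 0.4 -0.3 -0.2] j [-0.62  0.61  1.47 -0.    1.07 -0.6 ]
hand_out [157.0, 174.0, 182.0] [67.0, 75.0, 78.0] [158.0, 176.0, 184.0]
wallout [157.0, 175.0, 182.0] [115.0, 126.0, 131.0] [159.0, 176.0, 184.0]
hand_home [69.0, 71.0, 73.0] [126.0, 131.0, 135.0] [94.0, 113.0, 122.0]
tip_home [76.0, 78.0, 81.0] [130.0, 134.0, 139.0] [101.0, 122.0, 132.0]
0 [277. 296.] [267. 291.]
0.17 [319. 256.] [309. 252.]
[([19, 3, 82, 86, 2662], [58.2, 38.9]), ([0, 32, 18, 28, 395], [8.3, 46.0])][ WARN:0@0.606] global loadsave.cpp:1063 imwrite_ Unsupported depth image for selected encoder is fallbacked to CV_8U.
```

{"api": "carry_out", "payload": {
  "series": [
    [[1, 0, -0.1, 0, 0, 0, 0], [1, 0, -0.1, 0, 0, 0, 0], [1, 0, 0, 0, 0, 0, 0]]
  ]
}}

```text
clock: 63.68
eef_pos: [0.54, -0.2448, 0.0625]
tool_rot: [0.714, 0.7, 0.003, -0.004]
force: [-0.4, 26.8, 11.1]
width: 0.0003
grip_force: 13.8
```

{"api": "carry_out", "payload": {
  "series": [
    [[1, 0, 0.4, 0, 0, 0, 0], [1, 0, 0.1, 0.8, 0, 0, 0], [0.4, 0, 0, 0.8, 0, 0, 0], [0.4, 0, 0, 0.8, 0, 0, 0], [0.4, -0.26, -0.04, 0, 0, 0, -0.97], [0.4, -0.26, -0.04, 0, 0, 0, -0.97], [0.4, -0.26, -0.04, 0, 0, 0, -0.97], [0.4, -0.26, -0.04, 0, 0, 0, -0.97], [0.4, -0.26, -0.04, 0, 0, 0, -0.97], [0.4, -0.26, -0.04, 0, 0, 0, -0.97], [0.4, -0.26, -0.04, 0, 0, 0, -0.97], [0.4, -0.26, -0.04, 0, 0, 0, -0.97], [0.4, -0.26, -0.04, 0, 0, 0, -0.97], [0.4, -0.26, -0.04, 0, 0, 0, -0.97], [0.4, -0.26, -0.04, 0, 0, 0, -0.97], [0.4, -0.26, -0.04, 0, 0, 0, -0.97], [0.4, -0.26, -0.04, 0, 0, 0, -0.97], [0.4, -0.26, -0.04, 0, 0, 0, -0.97], [0.4, -0.26, -0.04, 0, 0, 0, -0.97], [0.4, -0.28, -0.04, 0, 0, 0, -0.97]]
  ]
}}

```text
clock: 66.18
eef_pos: [0.3724, -0.2561, 0.1587]
tool_rot: [1.0, -0.003, 0.0, 0.0]
force: [0.2, -0.3, -0.6]
width: 0.0531
grip_force: 0.0
```

{"api": "carry_out", "payload": {
  "series": [
    [[0.4, 0, 0, 0, 0, 0, 0], [0.4, 0, 0, 0, 0, 0, 0]]
  ]
}}

```text
clock: 66.42
eef_pos: [0.3731, -0.256, 0.1586]
tool_rot: [1.0, -0.0, 0.0, 0.0]
force: [-0.3, 0.4, 0.0]
width: 0.0527
grip_force: 0.0
```

{"api": "carry_out", "payload": {
  "series": [
    [[0.4, -0.02, 0.03, -0.6, 0, 0, -0.1], [0.4, 0, 0, -0.6, 0, 0, 0], [0.4, 0, 0, -0.6, 0, 0, 0], [0.4, 0, 0, -0.6, 0, 0, 0], [0.4, 0, 0, 0, 0, 0, 0], [1, 0, 0, 0, 0, 0, 0], [1, 0, 0, 0, 0, 0, 0], [1, 0, 0, 0, 0, 0, 0], [1, 0, 0, 0, 0, 0, 0], [1, 0, 0, 0, 0, 0, 0]]
  ],
  "grip_force": 25
}}

```text
clock: 67.68
eef_pos: [0.3721, -0.2545, 0.0628]
tool_rot: [1.0, -0.006, 0.0, -0.0]
force: [-0.1, 2.8, 4.2]
width: 0.0133
grip_force: 25.0
```

Gripped at 13.3 mm. Turning the knob back by 1.57 rad (from yaw −0.7° to about 89°).

{"api": "carry_out", "payload": {
  "series": [
    [[1, 0, 0, 0, 0, 0, 0.97], [1, 0, 0, 0, 0, 0, 0.97], [1, 0, 0, 0, 0, 0, 0.97], [1, 0, 0, 0, 0, 0, 0.97], [1, 0, 0, 0, 0, 0, 0.97], [1, 0, 0, 0, 0, 0, 0.97], [1, 0, 0, 0, 0, 0, 0.97], [1, 0, 0, 0, 0, 0, 0.97], [1, 0, 0, 0, 0, 0, 0.97], [1, 0, 0, 0, 0, 0, 0.97], [1, 0, 0, 0, 0, 0, 0.97], [1, 0, 0, 0, 0, 0, 0.97], [1, 0, 0, 0, 0, 0, 0.97], [1, 0, 0, 0, 0, 0, 0.97], [1, 0, 0, 0, 0, 0, 0.97], [1, 0, 0, 0, 0, 0, 0.97], [1, 0, 0, 0, 0, 0, 0], [1, 0, 0, 0, 0, 0, 0]]
  ]
}}

```text
clock: 69.92
eef_pos: [0.3722, -0.2547, 0.0627]
tool_rot: [0.719, 0.695, 0.0, 0.0]
force: [0.3, 3.3, 4.5]
width: 0.0133
grip_force: 25.0
```

```bash
python3 -c "
from h import *
s=tcp();print(s['ft_torque'])"
```

```text
t 69.92 tcp [ 0.3722 -0.2547  0.0627] yaw 88.12 tilt 0.02 w 0.0133 g 25.0 F [0.3 3.3 4.5] j [-0.86  0.35  1.9   0.    0.89 -0.83]
[ 0.4593326  -0.36657829 -0.00576736]
```

{"api": "carry_out", "payload": {
  "series": [
    [[0.3, 0, 0, 0, 0, 0, 0], [0.3, 0, 0, 0, 0, 0, 0], [0.3, 0, 0, 0, 0, 0, 0], [0.3, 0, 0, 0.9, 0, 0, 0], [0.3, 0, 0, 0.9, 0, 0, 0], [0.3, 0, 0, 0.9, 0, 0, 0], [0.3, 0, 0, 0.9, 0, 0, 0], [0.3, -0.5, -0.6, 0, 0, 0, -0.5], [0.3, -0.5, -0.6, 0, 0, 0, -0.5], [0.3, -0.5, -0.6, 0, 0, 0, -0.5], [0.3, -0.5, -0.6, 0, 0, 0, -0.5], [0.3, -0.5, -0.6, 0, 0, 0, -0.5], [0.3, -0.5, -0.6, 0, 0, 0, -0.5], [0.3, -0.5, -0.6, 0, 0, 0, -0.5], [0.3, -0.5, -0.6, 0, 0, 0, -0.5], [0.3, -0.5, -0.6, 0, 0, 0, -0.5], [0.3, -0.5, -0.6, 0, 0, 0, -0.5], [0.3, 0, 0, 0, 0, 0, 0], [0.3, 0, 0, 0, 0, 0, 0]]
  ]
}}

```text
clock: 72.3
eef_pos: [0.1724, -0.4941, 0.2064]
tool_rot: [0.868, 0.497, 0.0, -0.0]
force: [0.7, 0.4, 0.4]
width: 0.0618
grip_force: 0.0
```

Run:
```python
from h import *
tcp();t=imaging.get_image("top")[:,:,::-1];cv2.imwrite("pics/t18.png",t);s=imaging.get_image("scene")[:,:,::-1];cv2.imwrite("pics/s18.png",s)
def dark(im,x0,y0,x1,y1,th=55):
    m=(im[y0:y1,x0:x1].max(2)<th).astype(np.uint8);N,L,st,ce=cv2.connectedComponentsWithStats(m)
    return [(st[i].tolist(),np.round(ce[i]+[x0,y0],1).tolist()) for i in range(1,N) if st[i][4]>12]
for n in("top0","t18"):
    im=cv2.imread(f"pics/{n}.png");print(n,"handle",dark(im,440,145,470,205),"knob",dark(im,430,222,470,245))
for n in("scene0","s18"):
    im=cv2.imread(f"pics/{n}.png");print(n,"knob/handle",dark(im,190,240,300,310,45))
h=cv2.cvtColor(t,cv2.COLOR_BGR2HSV);m=cv2.inRange(h,(15,110,60),(36,255,255))
N,L,st,ce=cv2.connectedComponentsWithStats(m[120:245,190:470]);print("brass",[(st[i].tolist(),np.round(ce[i]+[190,120],1).tolist()) for i in range(1,N) if st[i][4]>25])
```

```text
t 72.3 tcp [ 0.1724 -0.4941  0.2064] yaw 59.62 tilt 0.03 w 0.0618 g 0.0 F [0.7 0.4 0.4] j [-1.46  0.32  1.52  0.    1.31 -0.93]
top0 handle [([8, 11, 9, 44, 204], [452.9, 178.3]), ([20, 41, 2, 9, 13], [460.3, 189.3])] knob [([11, 7, 19, 12, 175], [449.4, 234.8])]
t18 handle [([9, 11, 8, 44, 213], [453.2, 178.0]), ([19, 52, 3, 8, 13], [460.3, 199.9])] knob [([11, 7, 19, 12, 172], [449.4, 234.8])]
scene0 knob/handle [([10, 11, 18, 30, 380], [209.3, 265.8]), ([46, 32, 44, 37, 364], [257.5, 286.6])]
s18 knob/handle [([10, 11, 18, 30, 368], [209.4, 265.7]), ([45, 32, 45, 37, 368], [257.3, 286.9])]
brass [([33, 48, 15, 14, 91], [230.8, 173.2]), ([32, 61, 15, 9, 58], [228.6, 185.2]), ([29, 79, 16, 21, 147], [226.7, 208.5]), ([51, 115, 17, 10, 95], [249.1, 240.7]), ([98, 117, 24, 8, 88], [299.7, 240.4])]
```

The knob and handle are back at their starting pixels in both views, and both rejects are in the bin. Handing in the job.

```bash
python3 -c "
from rig import order
print(order.close_job())"
```

```text
the job is handed in; nothing more can be done
None
```

The job is handed in with no verdict returned: three good slides sit flat in the tray, two clipped rejects are in the bin, and the last camera check put the handle and knob back at their home and locked start positions.

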